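# Load a drone arm on the sloped work rest

## Robot

A 6-joint arm with a two-finger parallel gripper is mounted at the origin on the work surface. World frame = base frame: x ahead of the robot, y to its left, z up, the work surface at z = 0. Lengths are in m, angles in rad, forces in N, time in s.
With the tool pointing down it reaches from about 0.375 to 0.9 m from the base axis. Payload 3.1 kg.
Tool frame: the origin (TCP) lies midway between the tips of the shut fingers; the grasp point (between the pads) lies 19 mm behind it (grip_depth is the distance from the TCP to the grasp point, in m); y points along the fingers, z is the direction in which the jaws open and shut, and the axes are right-handed (so a half turn about y gives the same grasp; the last joint's range is limited). The gripper opens to 85 mm and grips with 20 to 120 N. Pads are 22 mm wide; open, the fingers measure 114 mm over their backs; the gripper's body (76 mm by 85 mm) begins 54 mm behind the grasp point. The pads swing forward as they close: fully open they stand 13 mm farther back than shut.
Start: joints at [-1.333, 0.527, 1.433, -0, 1.181, -0.178], TCP at [0.253, -0.571, 0.231] pointing down, gripper open.
Joint ranges: [-3.08, 3.08], [-0.75, 2.2], [0.22, 2.44], [-1.43, 4.57], [0, 2.65], [-2.85, 2.85]. Speed limits (rad/s): [2.79, 2.79, 3.14, 3.14, 3.14, 3.14].

## Interface

Orientations are given as a unit quaternion [x, y, z, w].
In Python, from station import sense, snapshot, camera_model, sign_off, grip_depth gives the robot as it stands.
- The arm moves only by the tool play_rows, never from a script. Its argument "deltas" is a list of rows, each a list of 6 numbers: the shift along the tool's x, y, z in m, then the turn, a rotation vector about the tool's x, y, z in rad. A call has 1 to 12 rows; each row is the pose to reach, as a shift and turn from the pose commanded when the call began, along the tool's axes at that moment; what a row does not reach only later rows make up. A row lasts 1/10 s, in which the tool goes at most 50 mm and 8.59 degrees, less where a joint would pass 70% of its speed; a pose out of reach is approached as far as the arm can. A call with a gripper value outside its range is refused whole. "gripper" is the finger opening in m, from 0 to 0.0854, set as the call begins (left out, the last holds). The fingers move at their own pace and stop on an object; "force" is the grip in N (left out, the last holds). Time passes only in rows, so rows that repeat a pose let the fingers close. It gives the time, the measured TCP pose, the force and the opening at its end, in the units of the state.
- sense(): the state, without advancing time (a new reading comes with each control period).
- snapshot(name): name is "scene" or "top"; returns the picture (384x512x3 uint8, red, green, blue); there is no depth.
- camera_model(name): a dict with "fx", "fy", "cx", "cy" (pixels), "distortion" ([k1, k2, p1, p2, k3] as OpenCV has them; the pictures are not rectified), "camera_from_world" (4x4, takes a point from world to camera coordinates). Camera axes: x right, y up, looking along -z (the intrinsics and any distortion apply to the point x, -y, -z); pixel columns grow to the right and rows downward; lengths in m; the calibration is good to about 2 mm. A picture is of the moment at which its call begins. camera_model takes no time and is no camera call.
- sign_off(): hands the job in, once; it reports no verdict.
The state is a dict: "t": time; "q": joint angles; "qd": joint speeds; "tau": joint torques, N m; "tcp_pos": TCP position; "tool_rot": TCP orientation; "force": force on the tool from outside, world axes, zero at the start; "ft_torque": the same for the moment, N m; "finger_gap": opening from 0.0 (shut) to 1.0 (fully open).
Only numpy, scipy, OpenCV 4.12 (cv2) and the standard library are available. Lean on these libraries where they do the work, as an engineer would, in place of code of your own. Each camera call takes 0.05 s, during which the arm holds its last target.

## Task

Swing the yellow keeper of the sloped work rest aside, then lay the drone arm that has a motor lengthwise on the narrow raised rail: motor on top and at the high end, centred over the rail, yellow root end down against the red stop. Let go of it without dropping it, then swing the keeper fully back across the arm, and leave the other things on the bench where they are.

Things in the scene. Friction and masses are not known exactly. Their poses are not given: they have to be found in the camera images.
- boom_mid (a point): Grip point of the loose drone arm with a motor (0.16 kg): a black tube 24 wide, 18 high, lying flat. x along the tube from root to motor, y across, z up on the motor's side. The point is at mid-width and mid-height (9 above the flat underside), 110 from the root end, near the centre of mass. The last 20 at the root are yellow.
- boom_motor (a point): Motor end of the same arm, same axes, 70 along +x from the grip point: centre of the round pod, 42 diameter, 18 high, 9 above the arm's underside. On the pod stands the motor, 38 diameter, with yellow foot and dark bell; its top is 40 above the underside (a thin shaft stub 6 more).
- bare_mid (a point): The same point on a second arm of the same size and colours but without a motor (flat empty pod). A bystander: leave it.
- rail: Narrow fixed steel rail of the work rest, 14 wide, from x=-95 to +60. Origin: middle line of its flat top, 115 above the bench. x uphill along the rail (15 degrees), y across, z normal to the top. Low end: red stop, face at x=-95, 34 wide, 12 higher than the rail. A fully seated arm (underside on the rail, root on the stop) has its grip point at x=+15, y=0, z=+9.
- rest: The blue base plate under the rail (fixed; stands at another place and yaw each time), 220 by 110, 12 thick; origin on the bench straight below the rail's origin, x horizontal and uphill, z up. Two uprights 12 wide carry the rail; otherwise there is free room for fingers beside and below it, save for the keeper's post.
- keeper (a joint): Swing of the yellow keeper bar about its upright post, rad. 0 = fully closed, on its end stop: the bar lies level and square across the rail, 4 mm above a seated arm. Grows to 1.7; at 1.57 it points downhill beside the rail. It opens clockwise seen from above, free end moving downhill. Stiff: about 0.7 N at the pin; stays where left.
- keeper_hinge (a point): Point on the vertical axis of the keeper's post, at the underside of the bar, 126 above the bench. The post, 18 diameter, stands 45 to the rail's +y side and 55 downhill of the rail's origin. Axes fixed as those of the rest: z up, x horizontal and uphill.
- keeper_pin (a point): Grip point on the upright black round pin, 14 diameter, at the free end of the keeper bar, 78 from the hinge axis. The pin stands 40 clear above the bar (10 thick, 14 wide); the point is half-way up that clear part, 20 above the bar's top, 156 above the bench. It turns with the keeper.
- driver: A screwdriver, 180 long, lying flat on the bench. A bystander.
- flask: A white bottle with a red cap, 48 diameter, 110 high, standing on the bench; origin under its centre. A bystander.
Things that resemble listed ones, but are neither listed nor needed, are in the scene too. There is more than one size of the part that bears boom_mid; the job needs the larger. There is more than one size of the rest; the one meant has the size given above.

How it is judged:
By the outcome, as a careful person would: the job done as asked, in the order asked, and still so for the second after the job is handed in, with the robot touching nothing.
It also fails if it takes over 64 s, if anything falls off the work surface, if the arm or the gripper's body presses on something with over 40 N, if the wrist force passes 120 N, or if a joint passes its speed limit or range.

## Working session

There is one attempt and no reset: what is moved stays moved. The work goes in short steps, Python scripts to look and compute and a tool call to move; the robot and the scene stay as the last step left them, time stands still between calls to the robot, and variables do not carry over. Pictures are saved under pics/ and viewed, and the job is handed in when it is done.

Besides the shell and the picture viewer there is one more tool, called after ">>>" in YAML: its name, and indented under it one key for each argument. play_rows: Moves the arm, as the interface text tells. Its arguments: {"type":"object","properties":{"deltas":{"type":"array"},"gripper":{"type":"number"},"force":{"type":"number"}},"required":["deltas"]}

```bash
ls; mkdir -p pics
python3 - <<'E'
from station import *
import cv2
s=sense();print(s)
print(grip_depth if not callable(grip_depth) else grip_depth())
for n in("scene","top"):
    im=snapshot(n);cv2.imwrite(f"pics/{n}0.png",im[:,:,::-1]);cv2.imwrite(f"pics/{n}0b.png",cv2.resize(im[:,:,::-1],(800,600),interpolation=cv2.INTER_CUBIC))
    print(camera_model(n))
E
```

```text
pics
{'t': 0.0, 'q': array([-1.33248988e+00,  5.28457820e-01,  1.43394308e+00, -9.79041781e-06,
        1.18140933e+00, -1.78477178e-01]), 'qd': array([-0.00129305, -0.00084667,  0.00018132,  0.00014093, -0.0010576 ,
       -0.00088435]), 'tau': array([-1.60783533e-03, -4.42356598e+01, -1.78025025e+01, -1.62680817e-04,
        8.61409237e-03, -9.91284878e-06]), 'tcp_pos': array([ 0.25287315, -0.57074889,  0.23032579]), 'tool_rot': array([-0.14631889,  0.69259134, -0.69102417,  0.14626559]), 'force': array([-0.84690445,  0.88018613,  0.59942605]), 'ft_torque': array([-0.00986031,  0.03280357,  0.00628868]), 'finger_gap': 1.0001184075994134}
0.0187
{'fx': 443.85550938579337, 'fy': 443.85550938579337, 'cx': 265.1166013085929, 'cy': 197.63439992365406, 'distortion': array([-0.03438556,  0.        ,  0.        ,  0.        ,  0.        ]), 'camera_from_world': array([[ 0.23964346,  0.97065074, -0.02020304, -0.18498093],
       [-0.68029415,  0.18273109,  0.70979519,  0.35176673],
       [ 0.69265495, -0.15635376,  0.70411833, -1.59737456],
       [ 0.        ,  0.        ,  0.        ,  1.        ]])}
{'fx': 349.4377620832312, 'fy': 349.4377620832312, 'cx': 257.0368304584131, 'cy': 191.80751573859655, 'distortion': array([-0.0717413,  0.       ,  0.       ,  0.       ,  0.       ]), 'camera_from_world': array([[-0.01232761, -0.99991185, -0.00493175,  0.05070349],
       [ 0.99173829, -0.01285634,  0.12763179, -0.65317039],
       [-0.12768394, -0.00331761,  0.99180936, -1.15370547],
       [ 0.        ,  0.        ,  0.        ,  1.        ]])}
```

View pics/scene0b.png

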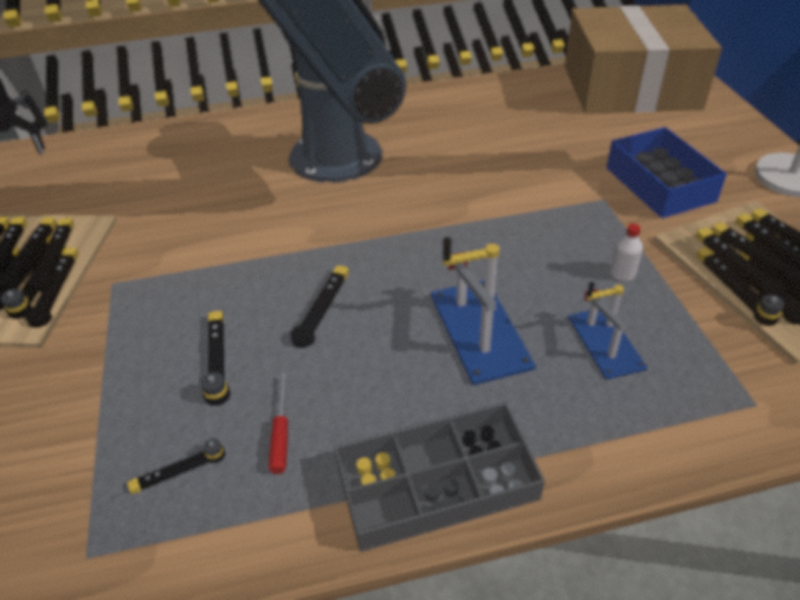

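View pics/top0b.png

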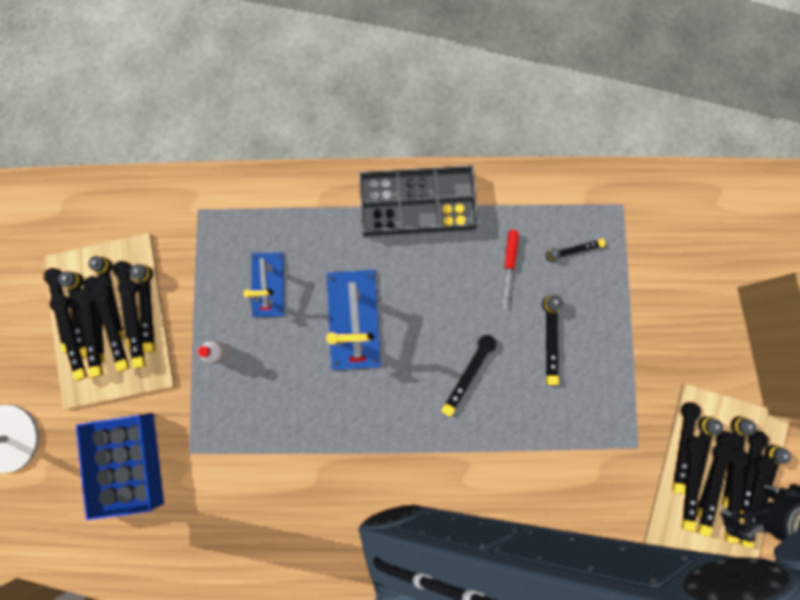

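The two views agree. In the 800x600 top view:
- Loose motor arms lie at (552,340), the large one, and at (577,249), a smaller copy. The bare arm is at (468,375).
- The rests are at (353,320), large, and (267,285), small.
- I take the larger of each, then check their sizes by measurement.

```bash
cat > h.py <<'E'
import numpy as np, cv2
from station import *
from scipy.spatial.transform import Rotation as R
_c={}
def cm(n):
    if n not in _c:_c[n]=camera_model(n)
    return _c[n]
def K(n):
    c=cm(n);return np.array([[c['fx'],0,c['cx']],[0,c['fy'],c['cy']],[0,0,1.]])
def ray(n,px):
    c=cm(n);px=np.asarray(px,float).reshape(-1,1,2)
    u=cv2.undistortPoints(px,K(n),np.array(c['distortion'])).reshape(-1,2)
    d=np.c_[u[:,0],-u[:,1],-np.ones(len(u))]
    T=c['camera_from_world'];Rm=T[:3,:3]
    return -Rm.T@T[:3,3], d@Rm
def plane(n,px,z):
    o,d=ray(n,px);return o+d*((z-o[2])/d[:,2])[:,None]
def proj(n,P):
    c=cm(n);P=np.asarray(P,float).reshape(-1,3);T=c['camera_from_world']
    q=P@T[:3,:3].T+T[:3,3];q=q*[1,-1,-1]
    return cv2.projectPoints(q.reshape(-1,1,3),np.zeros(3),np.zeros(3),K(n),np.array(c['distortion']))[0].reshape(-1,2)
def tri(p1,p2):
    o1,d1=ray("scene",p1);o2,d2=ray("top",p2);d1=d1[0]/np.linalg.norm(d1);d2=d2[0]/np.linalg.norm(d2)
    A=np.c_[d1,-d2];s=np.linalg.lstsq(A,o2-o1,rcond=None)[0]
    a=o1+s[0]*d1;b=o2+s[1]*d2;return (a+b)/2,np.linalg.norm(a-b)
E
python3 - <<'E'
from h import *
im=cv2.imread("pics/top0.png");hsv=cv2.cvtColor(im,cv2.COLOR_BGR2HSV)
def blobs(n,im,mask,amin=6):
    k,l,st,ce=cv2.connectedComponentsWithStats(mask.astype(np.uint8))
    for i in range(1,k):
        if st[i,4]>=amin: yield i,l==i,st[i],ce[i]
for n in("top","scene"):
    im=cv2.imread(f"pics/{n}0.png");hsv=cv2.cvtColor(im,cv2.COLOR_BGR2HSV).astype(int)
    H,S,V=hsv[...,0],hsv[...,1],hsv[...,2]
    for nm,m in(("yellow",(H>18)&(H<35)&(S>150)&(V>110)),("blue",(H>100)&(H<125)&(S>150)&(V>60)),("red",((H<6)|(H>172))&(S>150)&(V>80))):
        for i,mm,st,ce in blobs(n,im,m):
            print(n,nm,ce.round(1),st[:5].tolist(), plane(n,ce,.012)[0].round(3))
# plate size
n="top";im=cv2.imread("pics/top0.png");hsv=cv2.cvtColor(im,cv2.COLOR_BGR2HSV).astype(int);H,S,V=hsv[...,0],hsv[...,1],hsv[...,2]
m=((H>100)&(H<125)&(S>150)&(V>60)).astype(np.uint8)
m=cv2.morphologyEx(m,cv2.MORPH_CLOSE,np.ones((7,7)))
k,l,st,ce=cv2.connectedComponentsWithStats(m)
for i in range(1,k):
    if st[i,4]>300:
        c=max(cv2.findContours((l==i).astype(np.uint8),0,1)[0],key=len).reshape(-1,2)
        P=plane(n,c,.012)[:,:2].astype(np.float32)
        print(ce[i],cv2.minAreaRect(P*1000))
for n,(x,y,w,h) in (("top",(180,160,220,110)),):
    im=cv2.imread(f"pics/{n}0.png");cv2.imwrite("pics/crop1.png",cv2.resize(im[y-20:y+h,x:x+w],None,fx=3.6,fy=3.6,interpolation=cv2.INTER_CUBIC))
im=cv2.imread("pics/scene0.png");cv2.imwrite("pics/crop2.png",cv2.resize(im[140:260,260:420],None,fx=5,fy=5,interpolation=cv2.INTER_CUBIC))
cv2.imwrite("pics/crop3.png",cv2.resize(im[160:320,80:240],None,fx=3.75,fy=3.75,interpolation=cv2.INTER_CUBIC))
E
```

```text
top yellow [286.  133.6] [284, 131, 5, 6, 25] [ 0.867 -0.064  0.012]
top yellow [293.6 133.3] [291, 131, 6, 6, 27] [ 0.868 -0.091  0.012]
top yellow [286.5 141.1] [284, 139, 6, 5, 22] [ 0.839 -0.065  0.012]
top yellow [294.1 140.3] [292, 138, 5, 5, 21] [ 0.842 -0.093  0.012]
top yellow [384.1 155.5] [382, 154, 5, 4, 15] [ 0.783 -0.415  0.012]
top yellow [163.  187.4] [157, 186, 15, 4, 30] [0.678 0.375 0.012]
top yellow [ 78.5 214. ] [78, 212, 2, 5, 6] [0.586 0.679 0.012]
top yellow [220.9 216. ] [210, 214, 26, 5, 88] [0.574 0.169 0.012]
top yellow [ 81.5 218.5] [81, 216, 2, 6, 10] [0.57  0.667 0.012]
top yellow [ 40.6 221.8] [39, 219, 4, 6, 16] [0.559 0.82  0.012]
top yellow [ 94.6 221.9] [91, 219, 8, 7, 45] [0.558 0.618 0.012]
top yellow [ 53.2 225. ] [51, 222, 5, 7, 26] [0.548 0.772 0.012]
top yellow [ 88.2 231.2] [84, 228, 9, 8, 54] [0.525 0.64  0.012]
top yellow [ 77.5 233.2] [74, 230, 8, 8, 52] [0.518 0.679 0.012]
top yellow [ 60.6 236.9] [57, 234, 8, 7, 49] [0.505 0.742 0.012]
top yellow [ 50.4 238.9] [47, 236, 8, 7, 48] [0.498 0.779 0.012]
top yellow [353.2 242.5] [350, 240, 7
[... 4160 characters left out ...]
86, 6, 4, 18] [0.521 0.126 0.012]
scene blue [309.9 219.2] [280, 191, 61, 54, 1395] [0.653 0.15  0.012]
scene blue [388.3 222.8] [368, 201, 42, 40, 538] [0.717 0.342 0.012]
scene red [405.3 146.4] [402, 143, 8, 8, 43] [0.439 0.529 0.012]
scene red [177.8 284.5] [173, 267, 11, 35, 312] [ 0.769 -0.207  0.012]
[171.69067103 180.03436989] ((698.3001708984375, 347.0178527832031), (140.6481170654297, 64.79531860351562), 1.0398286581039429)
[226.18870523 203.94214876] ((615.9886474609375, 152.21636962890625), (214.60189819335938, 106.06725311279297), 3.1376752853393555)
[ 76.51080654 298.53400105] ((293.10211181640625, 677.0716552734375), (206.92071533203125, 177.18174743652344), 8.621365547180176)
```

View pics/crop1.png

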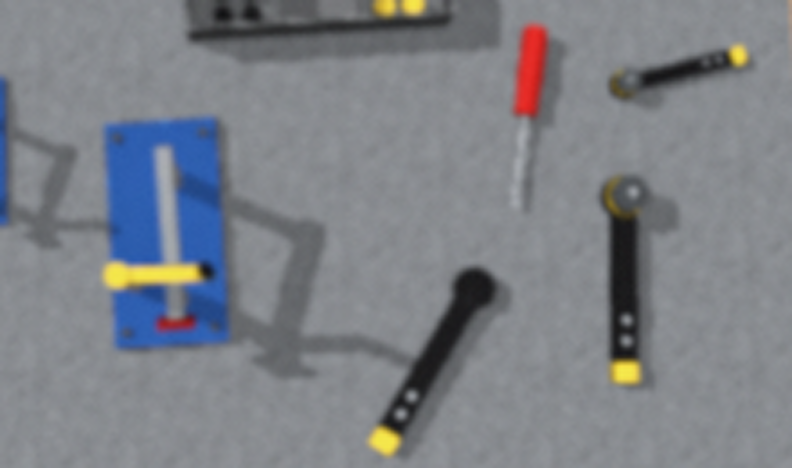

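View pics/crop2.png

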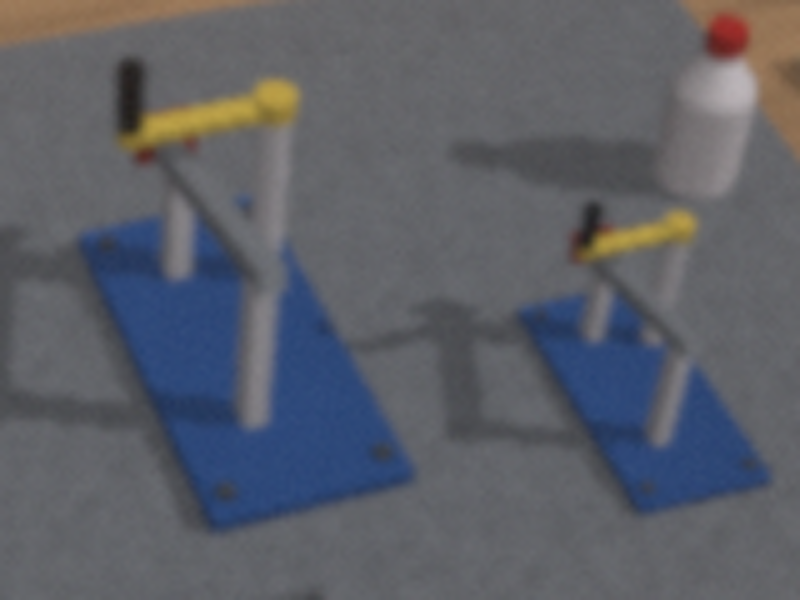

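View pics/crop3.png

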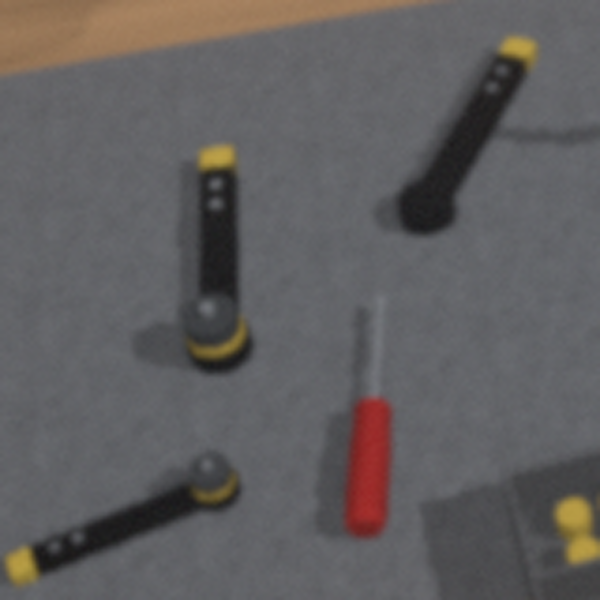

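Run:
```python
from h import *
f=lambda x,y:(np.array([x,y])/3.6+np.array([180,140])-0.36)
g=lambda x,y:(np.array([x,y])/5+np.array([260,140])-0.4)
m3=lambda x,y:(np.array([x,y])/3.75+np.array([80,160])-0.37)
print("hinge",tri(g(277,95),f(117,275)))
print("hinge plane",plane("top",f(117,275),.140)[0], plane("scene",g(277,95),.140)[0])
print("rail hi end",plane("top",f(163,147),.1305)[0])
print("stop",plane("top",f(177,324),.1)[0])
print("pin top",tri(g(130,63),f(207,270)), plane("top",f(207,270),.17)[0])
print("pin top s",plane("scene",g(130,63),.176)[0])
# plate
for n in("top","scene"):
    im=cv2.imread(f"pics/{n}0.png");hsv=cv2.cvtColor(im,cv2.COLOR_BGR2HSV).astype(int);H,S,V=hsv[...,0],hsv[...,1],hsv[...,2]
    m=((H>100)&(H<125)&(S>120)&(V>40)).astype(np.uint8)
    m=cv2.morphologyEx(m,cv2.MORPH_CLOSE,np.ones((9,9)))
    k,l,st,ce=cv2.connectedComponentsWithStats(m)
    for i in range(1,k):
        if 1000<st[i,4]<3000:
            c=max(cv2.findContours((l==i).astype(np.uint8),0,1)[0],key=len).reshape(-1,2)
            print(n,cv2.minAreaRect((plane(n,c,.012)[:,:2]*1000).astype(np.float32)))
# boom
print("boom root",plane("top",f(626,372),.018)[0],plane("scene",m3(217,157),.018)[0])
print("boom pod/motor",plane("top",f(628,195),.040)[0],plane("scene",m3(214,312),.04)[0])
im=cv2.imread("pics/top0.png")
crop=cv2.resize(im[185:255,335:375],None,fx=8,fy=8,interpolation=cv2.INTER_CUBIC);cv2.imwrite("pics/b.png",crop)
crop=cv2.resize(im[165:245,195:255],None,fx=7,fy=7,interpolation=cv2.INTER_CUBIC);cv2.imwrite("pics/r.png",crop)
im=cv2.imread("pics/scene0.png")
crop=cv2.resize(im[190:270,115:165],None,fx=7,fy=7,interpolation=cv2.INTER_CUBIC);cv2.imwrite("pics/bs.png",crop)
```

```text
hinge (array([0.56701703, 0.18388304, 0.14096848]), np.float64(0.002019569543607319))
hinge plane [0.56681859 0.18302445 0.14      ] [0.56601217 0.18533758 0.14      ]
rail hi end [0.68006278 0.14393168 0.1305    ]
stop [0.5248394  0.13451347 0.1       ]
pin top (array([0.56811183, 0.10426777, 0.17965258]), np.float64(0.0035117771594218587)) [0.56832627 0.103143   0.17      ]
pin top s [0.56400986 0.1072897  0.176     ]
top ((616.0369873046875, 152.57345581054688), (218.40679931640625, 108.88380432128906), 3.1695821285247803)
top ((292.9010009765625, 676.6905517578125), (209.5631561279297, 178.51358032226562), 8.037566184997559)
scene ((260.8875732421875, 690.5300903320312), (279.09930419921875, 217.20254516601562), 8.790291786193848)
scene ((618.5128784179688, 153.39585876464844), (220.53558349609375, 108.37126159667969), 2.8902230262756348)
scene ((701.7755126953125, 347.19158935546875), (145.9792022705078, 71.35762786865234), 1.6464835405349731)
boom root [ 0.47479062 -0.28775291  0.018     ] [ 0.47456475 -0.28604688  0.018     ]
boom pod/motor [ 0.64275528 -0.29123105  0.04      ] [ 0.64291938 -0.28986897  0.04      ]
```

View pics/b.png

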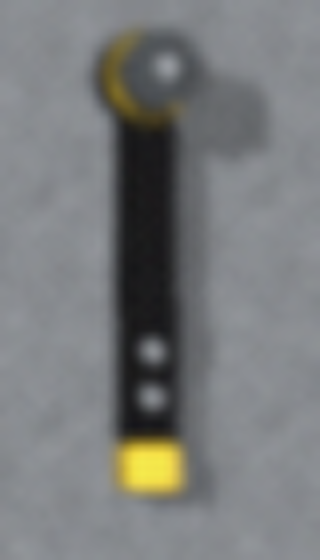

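View pics/r.png

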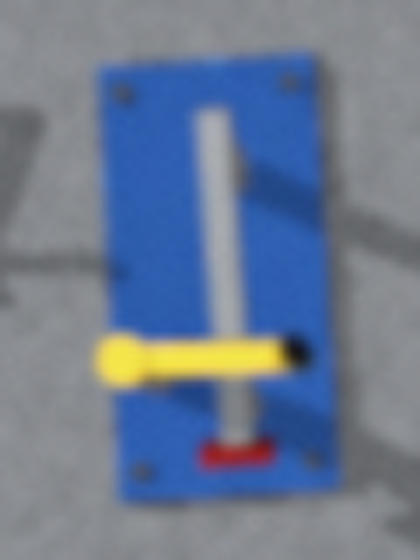

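View pics/bs.png

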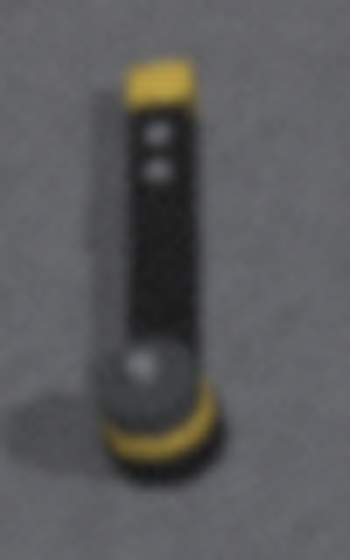

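The large rest measures about 218x109 mm (the meant size is 220x110), at top px (226,203). The small one measures about 143x68. The large motor arm, from (353,242) to (354,194), is 168 mm from root block to motor, against 170 expected. The small one at (384,155) is clearly shorter. Next I refine the rest's frame and get the tool axes.

Run:
```python
from h import *
s=sense();print(R.from_quat(s['tool_rot']).as_matrix().round(3))
O=np.array([.6225,.141]);yaw=np.radians(3.05)
# rail centreline, gray mask in top
im=cv2.imread("pics/top0.png");hsv=cv2.cvtColor(im,cv2.COLOR_BGR2HSV).astype(int);H,S,V=hsv[...,0],hsv[...,1],hsv[...,2]
def railpts(n,im,x0,x1,y0,y1):
    h=cv2.cvtColor(im,cv2.COLOR_BGR2HSV).astype(int)
    pts=[]
    for r in range(y0,y1):
        w=np.clip(150-h[r,x0:x1,1],0,None).astype(float)
        if w.sum()>100: pts.append(((w*np.arange(x0,x1)).sum()/w.sum(),r))
    return pts
def tiltplane(n,px,O,yaw,dz=0):
    o,d=ray(n,px);a=np.radians(15)
    ex=np.array([np.cos(yaw),np.sin(yaw),0]);nrm=-np.sin(a)*ex+np.cos(a)*np.array([0,0,1])
    p0=np.array([O[0],O[1],.115])+dz*nrm
    t=((p0-o)@nrm)/(d@nrm);return o+d*t[:,None]
p=railpts("top",im,219,233,183,212)
P=tiltplane("top",p,O,yaw);c=np.polyfit(P[:,0],P[:,1],1);print("rail yaw deg",np.degrees(np.arctan(c[0])),"y at O.x",np.polyval(c,O[0]))
# scene rail
def model(n,O,yaw):
    a=np.radians(15);c,s_=np.cos(yaw),np.sin(yaw)
    def W(x,y,z):return [O[0]+c*x-s_*y,O[1]+s_*x+c*y,z]
    def Rl(x,y,z):
        return W(x*np.cos(a)-z*np.sin(a),y,.115+x*np.sin(a)+z*np.cos(a))
    L=dict(rail_hi=Rl(.06,0,0),rail_hiL=Rl(.06,.007,0),rail_hiR=Rl(.06,-.007,0),stopL=Rl(-.095,.017,.012),stopR=Rl(-.095,-.017,.012),hinge=W(-.055,.045,.136),pintop=W(-.055,-.033,.176),pinbase=W(-.055,-.033,.136))
    return L
for n,f in(("top",lambda p:(p-[195,165]+.5)*7),("scene",lambda p:(p-[260,140]+.5)*5)):
    for k,v in model(n,O,yaw).items(): q=proj(n,v)[0];print(n,k,q.round(1),f(q).round(0))
im=cv2.imread("pics/scene0.png")
```

```text
[[-0.914 -0.     0.405]
 [-0.405  0.002 -0.914]
 [-0.    -1.    -0.002]]
rail yaw deg 1.7867693250682173 y at O.x 0.14062703090382042
top rail_hi [224.9 180.4] [213. 111.]
top rail_hiL [222.7 180.5] [197. 112.]
top rail_hiR [227.1 180.2] [228. 110.]
top stopL [223.  229.1] [200. 452.]
top stopR [233.6 228.4] [274. 447.]
top hinge [212.3 216.6] [125. 365.]
top pintop [236.4 214.2] [293. 348.]
top pinbase [237.2 215. ] [299. 354.]
scene rail_hi [313.5 194.3] [270. 274.]
scene rail_hiL [316.3 193.7] [284. 271.]
scene rail_hiR [310.8 195. ] [256. 277.]
scene stopL [297.9 162.5] [192. 115.]
scene stopR [285.9 165.1] [132. 128.]
scene hinge [313.9 159.8] [272. 101.]
scene pintop [285.3 153.7] [129.  71.]
scene pinbase [285.2 166. ] [128. 132.]
```

The reprojection agrees within about 1 px (O ≈ (0.6225, 0.141), yaw ≈ 3°). The keeper is closed now. Next is a pose-to-delta helper, then a move to above the pin.

```bash
cat >> h.py <<'E'
O=np.array([.6225,.141]);YAW=np.radians(3.0)
def W(x,y,z=0):
    c,s=np.cos(YAW),np.sin(YAW);return np.array([O[0]+c*x-s*y,O[1]+s*x+c*y,z])
def toolR(yawdeg,pitch=0):
    # jaw (tool z) at world heading yawdeg, tool y down; pitch deg: tips lean uphill (rest x)
    a=np.radians(yawdeg);z=np.array([np.cos(a),np.sin(a),0]);y=np.array([0,0,-1.]);x=np.cross(y,z)
    M=np.c_[x,y,z]
    ax=np.array([np.sin(YAW),-np.cos(YAW),0])  # -rest y
    return R.from_rotvec(ax*np.radians(pitch))*R.from_matrix(M)
def delta(pos,Rt,s=None,ref=None):
    if ref is None:
        s=s or sense();R0=R.from_quat(s['tool_rot']);p0=s['tcp_pos']
    else: p0,R0=ref
    return np.r_[R0.inv().apply(np.asarray(pos)-p0),(R0.inv()*Rt).as_rotvec()].round(4)
def keeper_tool(th,z):
    return W(-.055-.078*np.sin(th),.045-.078*np.cos(th),z),toolR(3-np.degrees(th))
E
python3 - <<'E'
from h import *
p,r=keeper_tool(0,.26);print(p,delta(p,r).tolist())
E
```

```text
[0.56930246 0.10516675 0.26      ] [-0.563, -0.0284, -0.4901, 0.0015, -1.2063, -0.0015]
```

>>> play_rows:
  deltas:
    - [-0.0,-0.029,0,0,0,0]
    - [-0.563,-0.029,-0.49,0.0015,-1.206,-0.0015]
    - [-0.563,-0.029,-0.49,0.0015,-1.206,-0.0015]
    - [-0.563,-0.029,-0.49,0.0015,-1.206,-0.0015]
    - [-0.563,-0.029,-0.49,0.0015,-1.206,-0.0015]
    - [-0.563,-0.029,-0.49,0.0015,-1.206,-0.0015]
    - [-0.563,-0.029,-0.49,0.0015,-1.206,-0.0015]
    - [-0.563,-0.029,-0.49,0.0015,-1.206,-0.0015]
    - [-0.563,-0.029,-0.49,0.0015,-1.206,-0.0015]
    - [-0.563,-0.029,-0.49,0.0015,-1.206,-0.0015]
    - [-0.563,-0.029,-0.49,0.0015,-1.206,-0.0015]
    - [-0.563,-0.029,-0.49,0.0015,-1.206,-0.0015]
  gripper: 0.036

```text
t: 1.3
tcp_pos: [0.4865, -0.0713, 0.2602]
tool_rot: [0.513, -0.486, 0.487, -0.512]
force: [-0.0, -0.8, -0.7]
finger_gap: 0.425
```

Run:
```python
from h import *
s=sense();print(s['t'],s['tcp_pos'],s['finger_gap'],s['q'].round(3))
p,r=keeper_tool(0,.26);print(p,delta(p,r).tolist())
```

```text
1.3 [ 0.48651305 -0.07127492  0.26015683] 0.4253181150771657 [-0.372  0.31   1.724 -0.002  1.106 -0.423]
[0.56930246 0.10516675 0.26      ] [-0.1719, -0.0002, 0.0918, -0.0, -0.0004, 0.0019]
```

>>> play_rows:
  deltas:
    - [-0.172,0,0.092,0,0,0.002]
    - [-0.172,0,0.092,0,0,0.002]
    - [-0.172,0,0.092,0,0,0.002]
    - [-0.172,0,0.092,0,0,0.002]
    - [-0.172,0,0.092,0,0,0.002]
    - [-0.172,0,0.092,0,0,0.002]
    - [-0.172,0,0.092,0,0,0.002]

```text
t: 2.0
tcp_pos: [0.5683, 0.1024, 0.2595]
tool_rot: [0.513, -0.487, 0.487, -0.512]
force: [-0.8, 0.4, -0.5]
finger_gap: 0.423
```

Run:
```python
from h import *
for n,(a,b,c,d) in (("top",(150,240,170,270)),("scene",(110,230,250,400))):
    im=snapshot(n)[:,:,::-1];cv2.imwrite(f"pics/a_{n}.png",cv2.resize(im[a:b,c:d],None,fx=5,fy=5,interpolation=cv2.INTER_CUBIC))
    print(n, (proj(n,sense()['tcp_pos'])[0]-[c,a])*5)
s=sense();print(s['t'],s['tcp_pos'],s['finger_gap'])
p,r=keeper_tool(0,.147);print(p,delta(p,r).tolist())
```

```text
top [327.74478484 312.81335199]
scene [171.62431747  78.74675258]
2.1 [0.56856581 0.101867   0.25985423] 0.41893919235991456
[0.56930246 0.10516675 0.147     ] [-0.0033, 0.1129, 0.001, 0.0006, -0.0022, 0.0002]
```

View pics/a_top.png

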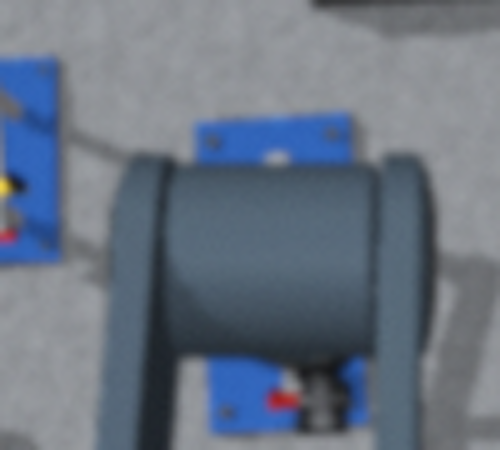

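View pics/a_scene.png

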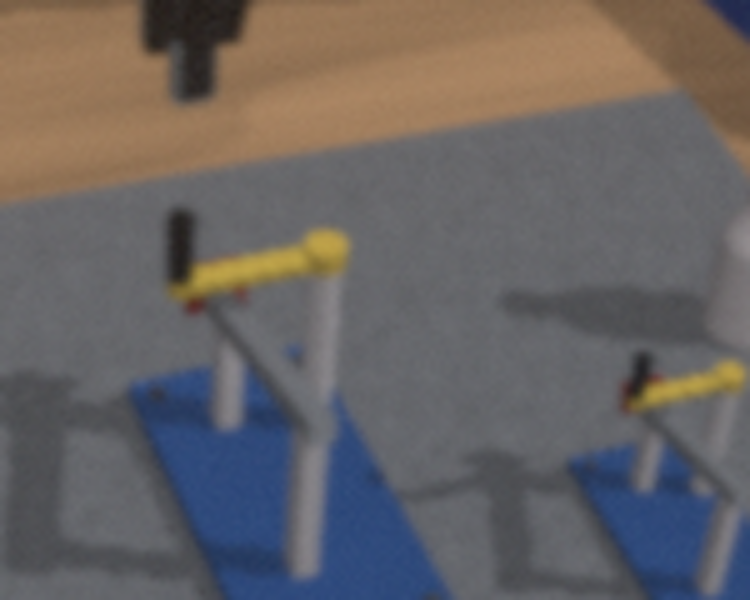

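The fingers are over the pin (scene crop: finger at (192,80), pin top at (180,212)). I descend so they straddle it.

>>> play_rows:
  deltas:
    - [-0.003,0.04,0.001,0,-0.002,0]
    - [-0.003,0.08,0.001,0,-0.002,0]
    - [-0.003,0.1,0.001,0,-0.002,0]
    - [-0.003,0.113,0.001,0,-0.002,0]
    - [-0.003,0.113,0.001,0,-0.002,0]

```text
t: 2.6
tcp_pos: [0.5689, 0.1052, 0.1456]
tool_rot: [0.514, -0.488, 0.486, -0.512]
force: [-0.3, -0.9, -0.8]
finger_gap: 0.422
```

Run:
```python
from h import *
n="scene";a,b,c,d=(110,230,250,400)
im=snapshot(n)[:,:,::-1];cv2.imwrite(f"pics/b_{n}.png",cv2.resize(im[a:b,c:d],None,fx=5,fy=5,interpolation=cv2.INTER_CUBIC))
s=sense();print(s['t'],s['tcp_pos'],s['force'])
p0,r0=keeper_tool(0,.147)
for th in np.linspace(.14,1.68,12):
    p,r=keeper_tool(th,.147);print(delta(p,r,ref=(p0,r0)).round(3).tolist(),',')
```

```text
2.65 [0.57002215 0.10543839 0.14693251] [-0.01383649  0.17539992  0.20055333]
[-0.001, 0.0, -0.011, -0.0, 0.14, -0.0] ,
[-0.003, 0.0, -0.022, -0.0, 0.28, -0.0] ,
[-0.007, 0.0, -0.032, -0.0, 0.42, -0.0] ,
[-0.012, 0.0, -0.041, -0.0, 0.56, -0.0] ,
[-0.018, 0.0, -0.05, -0.0, 0.7, -0.0] ,
[-0.026, 0.0, -0.058, -0.0, 0.84, -0.0] ,
[-0.035, 0.0, -0.065, -0.0, 0.98, -0.0] ,
[-0.044, 0.0, -0.07, -0.0, 1.12, -0.0] ,
[-0.054, 0.0, -0.074, -0.0, 1.26, -0.0] ,
[-0.065, 0.0, -0.077, -0.0, 1.4, -0.0] ,
[-0.076, 0.0, -0.078, -0.0, 1.54, -0.0] ,
[-0.086, 0.0, -0.078, -0.0, 1.68, -0.0] ,
```

View pics/b_scene.png

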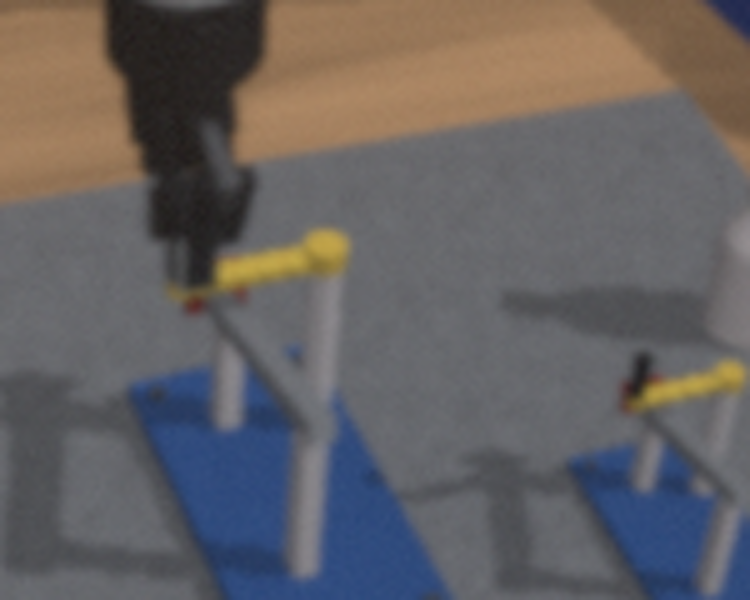

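>>> play_rows:
  deltas:
    - [0,0,0,0,0,0]
    - [0,0,0,0,0,0]
    - [-0.001,0,-0.011,0,0.14,0]
    - [-0.003,0,-0.022,0,0.28,0]
    - [-0.007,0,-0.032,0,0.42,0]
    - [-0.012,0,-0.041,0,0.56,0]
    - [-0.018,0,-0.05,0,0.7,0]
    - [-0.026,0,-0.058,0,0.84,0]
    - [-0.035,0,-0.065,0,0.98,0]
    - [-0.044,0,-0.07,0,1.12,0]
    - [-0.054,0,-0.074,0,1.26,0]
  gripper: 0.022
  force: 20

```text
t: 3.75
tcp_pos: [0.4941, 0.1564, 0.1484]
tool_rot: [0.125, -0.695, 0.696, -0.128]
force: [0.8, -0.9, -0.4]
finger_gap: 0.257
```

Run:
```python
from h import *
s=sense();print(s['t'],s['tcp_pos'],s['force'],s['finger_gap'],s['q'])
for th in (1.4,1.54,1.64):
    p,r=keeper_tool(th,.147);print(delta(p,r).round(3).tolist(),',')
```

```text
3.75 [0.49409909 0.15637854 0.14836463] [ 0.80713797 -0.86317844 -0.43856751] 0.256555521080075 [ 9.09445612e-02  5.05948161e-01  1.78215432e+00 -6.34583582e-04
  8.49714684e-01  1.30292325e+00]
[0.001, 0.001, -0.011, -0.001, 0.136, -0.004] ,
[-0.001, 0.001, -0.021, -0.001, 0.276, -0.004] ,
[-0.003, 0.001, -0.029, -0.001, 0.376, -0.004] ,
```

>>> play_rows:
  deltas:
    - [0.001,0,-0.011,0,0.14,0]
    - [-0.001,0,-0.021,0,0.28,0]
    - [-0.003,0,-0.029,0,0.38,0]
    - [-0.003,0,-0.029,0,0.38,0]

```text
t: 4.15
tcp_pos: [0.4864, 0.1853, 0.1482]
tool_rot: [0.006, 0.707, -0.707, -0.004]
force: [0.2, 0.9, 0.2]
finger_gap: 0.257
```

Run:
```python
from h import *
n="scene";a,b,c,d=(110,230,250,400)
im=snapshot(n)[:,:,::-1];cv2.imwrite(f"pics/c_{n}.png",cv2.resize(im[a:b,c:d],None,fx=5,fy=5,interpolation=cv2.INTER_CUBIC))
s=sense();print(s['t'],s['tcp_pos'],s['force'])
```

```text
4.2 [0.48619351 0.18478548 0.14794006] [ 0.12463824 -1.13573964  1.40865644]
```

View pics/c_scene.png

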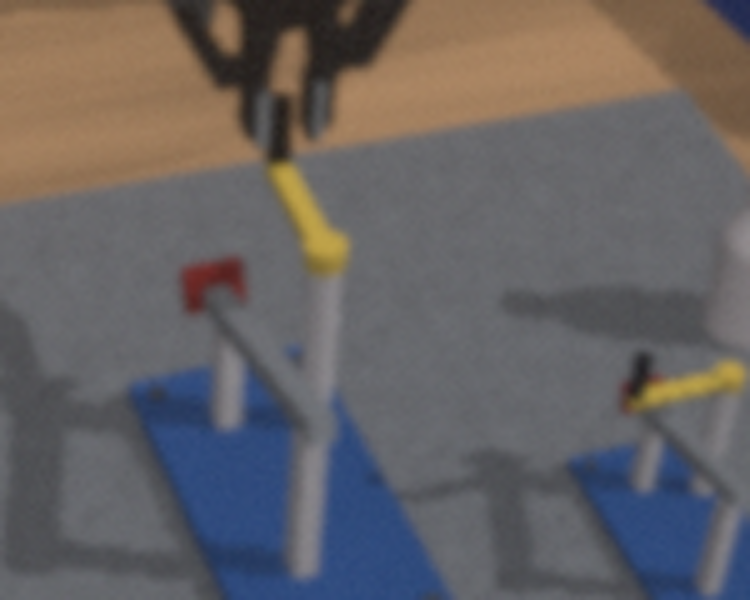

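The keeper is open at about 1.55 rad: the bar points downhill beside the rail, with the pin at crop (280,125). I lift off and go to the motor arm.

Run:
```python
from h import *
s=sense()
print(delta([.573,-.289,.13],toolR(-91.2)).tolist(), s['q'])
```

```text
[-0.0925, 0.018, 0.4727, 0.0004, 0.0089, -0.0024] [ 1.48168917e-01  5.09008810e-01  1.77704731e+00 -6.56260645e-05
  8.53071708e-01  1.73106105e+00]
```

>>> play_rows:
  deltas:
    - [0,-0.04,0,0,0,0]
    - [0,-0.09,0,0,0,0]
    - [0,-0.11,0,0,0,0]
    - [0,-0.11,0,0,0,0]

```text
t: 4.6
tcp_pos: [0.4882, 0.1844, 0.2611]
tool_rot: [0.008, 0.708, -0.707, -0.001]
force: [0.6, -0.4, 0.1]
finger_gap: 0.26
```

>>> play_rows:
  deltas:
    - [-0.009,0,0.047,0,0,0]
    - [-0.018,0,0.095,0,0,0]
    - [-0.027,0,0.142,0,0,0]
    - [-0.036,0,0.189,0,0,0]
    - [-0.046,0,0.236,0,0,0]
    - [-0.056,0,0.284,0,0.002,0]
    - [-0.065,0.02,0.331,0,0.005,0]
    - [-0.074,0.06,0.378,0,0.007,0]
    - [-0.084,0.09,0.425,0,0.009,0]
    - [-0.088,0.12,0.473,0,0.009,0]
    - [-0.088,0.13,0.473,0,0.009,0]
    - [-0.088,0.13,0.473,0,0.009,0]
  gripper: 0.06

```text
t: 5.8
tcp_pos: [0.5636, -0.2922, 0.1217]
tool_rot: [0.007, 0.709, -0.706, -0.012]
force: [-0.5, 0.9, 0.4]
finger_gap: 0.703
```

Run:
```python
from h import *
for n,(a,b,c,d) in (("top",(170,260,310,400)),("scene",(150,290,80,240))):
    im=snapshot(n)[:,:,::-1];cv2.imwrite(f"pics/d_{n}.png",cv2.resize(im[a:b,c:d],None,fx=5,fy=5,interpolation=cv2.INTER_CUBIC))
    print(n, (proj(n,sense()['tcp_pos'])[0]-[c,a])*5)
s=sense();print(s['t'],s['tcp_pos'],s['finger_gap'])
print(delta([.573,-.289,.03],toolR(-91.2)).tolist())
```

```text
top [260.29969052 225.70495992]
scene [238.56457863 231.15845442]
5.9 [ 0.56505408 -0.28951109  0.12530318] 0.7004271458138392
[-0.0082, 0.0953, -0.0004, 0.0029, -0.0039, 0.0029]
```

View pics/d_top.png

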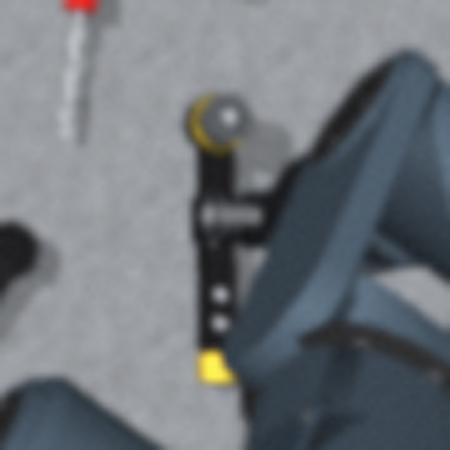

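View pics/d_scene.png

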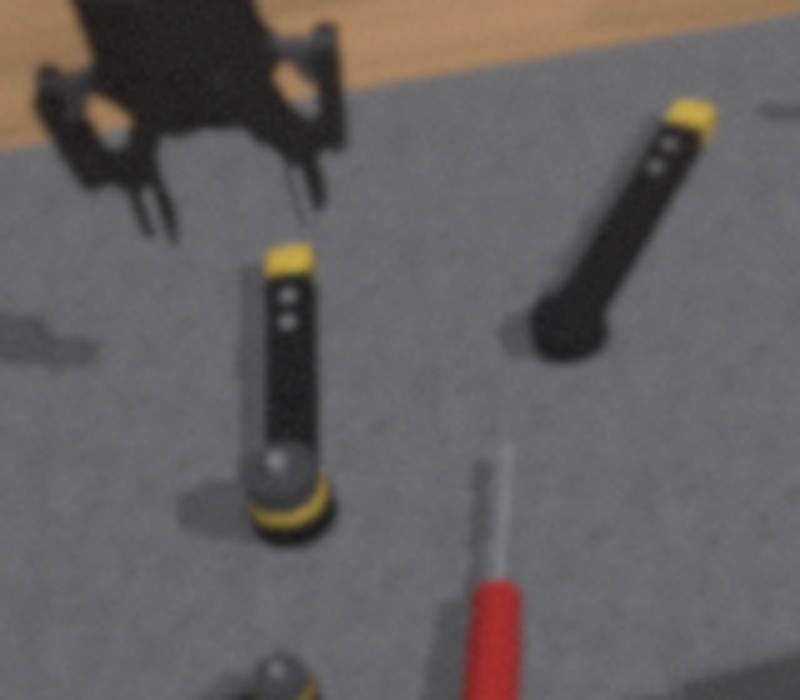

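The pad gap lies over the tube between the driver and bare arm (top crop: finger at (230,215), tube column about 215). I descend in two steps.

>>> play_rows:
  deltas:
    - [-0.006,0.04,0,0.001,-0.002,0.001]
    - [-0.006,0.08,0,0.001,-0.002,0.001]
    - [-0.006,0.1,0,0.001,-0.002,0.001]
    - [-0.006,0.1,0,0.001,-0.002,0.001]
    - [-0.006,0.1,0,0.001,-0.002,0.001]

```text
t: 6.4
tcp_pos: [0.5732, -0.2892, 0.0283]
tool_rot: [-0.008, -0.707, 0.708, 0.006]
force: [0.3, -0.9, 0.2]
finger_gap: 0.701
```

Run:
```python
from h import *
for i in range(3):
    s=sense();print(s['t'],s['tcp_pos'],s['force'])
print(delta([.573,-.289,.004],toolR(-91.2)).tolist())
a,b,c,d=(150,290,80,240);n="scene"
im=snapshot(n)[:,:,::-1];cv2.imwrite(f"pics/e_{n}.png",cv2.resize(im[a:b,c:d],None,fx=5,fy=5,interpolation=cv2.INTER_CUBIC))
```

```text
6.4 [ 0.57323866 -0.2891858   0.02829924] [ 0.32747185 -0.9237069   0.1958242 ]
6.4 [ 0.57323866 -0.2891858   0.02829924] [ 0.32747185 -0.9237069   0.1958242 ]
6.4 [ 0.57323866 -0.2891858   0.02829924] [ 0.32747185 -0.9237069   0.1958242 ]
[0.0003, 0.0243, -0.0002, -0.0015, 0.0005, -0.0024]
```

View pics/e_scene.png

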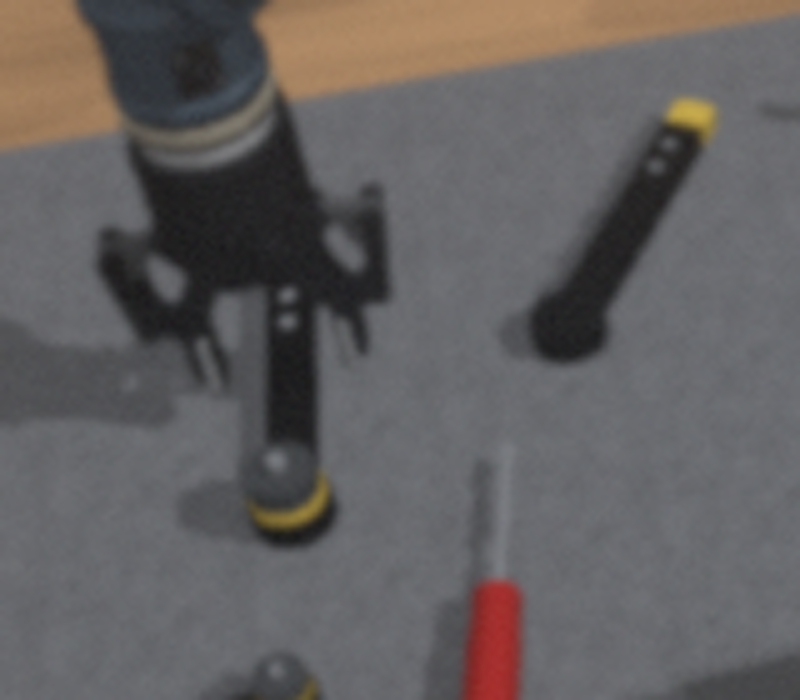

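>>> play_rows:
  deltas:
    - [0,0.015,0,0,0,0]
    - [0,0.023,0,0,0,0]
    - [0,0.024,0,0,0,0]
    - [0,0.024,0,0,0,0]

```text
t: 6.85
tcp_pos: [0.5723, -0.2899, 0.0026]
tool_rot: [-0.008, -0.707, 0.707, 0.008]
force: [0.4, -0.1, 0.3]
finger_gap: 0.702
```

>>> play_rows:
  deltas:
    - [0,0,0,0,0,0]
    - [0,0,0,0,0,0]
    - [0,0,0,0,0,0]
    - [0,0,0,0,0,0]
    - [0,0,0,0,0,0]
    - [0,0,0,0,0,0]
  gripper: 0.01
  force: 45

```text
t: 7.45
tcp_pos: [0.573, -0.2904, 0.0036]
tool_rot: [-0.009, -0.706, 0.708, 0.007]
force: [-0.3, 0.2, 4.1]
finger_gap: 0.266
```

>>> play_rows:
  deltas:
    - [0,-0.005,0,0,0,0]
    - [0,-0.02,0,0,0,0]
    - [0,-0.06,0,0,0,0]
    - [0,-0.1,0,0,0,0]
    - [0,-0.15,0,0,0,0]
    - [0,-0.2,0,0,0,0]
    - [0,-0.24,0,0,0,0]
    - [0,-0.24,0,0,0,0]

```text
t: 8.25
tcp_pos: [0.5755, -0.2919, 0.2514]
tool_rot: [-0.013, -0.704, 0.711, 0.003]
force: [0.8, -0.9, -0.8]
finger_gap: 0.274
```

Run:
```python
from h import *
for n,(a,b,c,d) in (("top",(150,260,300,420)),("scene",(90,250,60,240))):
    im=snapshot(n)[:,:,::-1];cv2.imwrite(f"pics/f_{n}.png",cv2.resize(im[a:b,c:d],None,fx=4,fy=4,interpolation=cv2.INTER_CUBIC))
s=sense();print(s['t'],s['tcp_pos'],s['force'],s['finger_gap'])
```

```text
8.35 [ 0.57221607 -0.28971558  0.24473566] [ 0.29472342 -0.41874207 -2.42659904] 0.26729242265923125
```

View pics/f_scene.png

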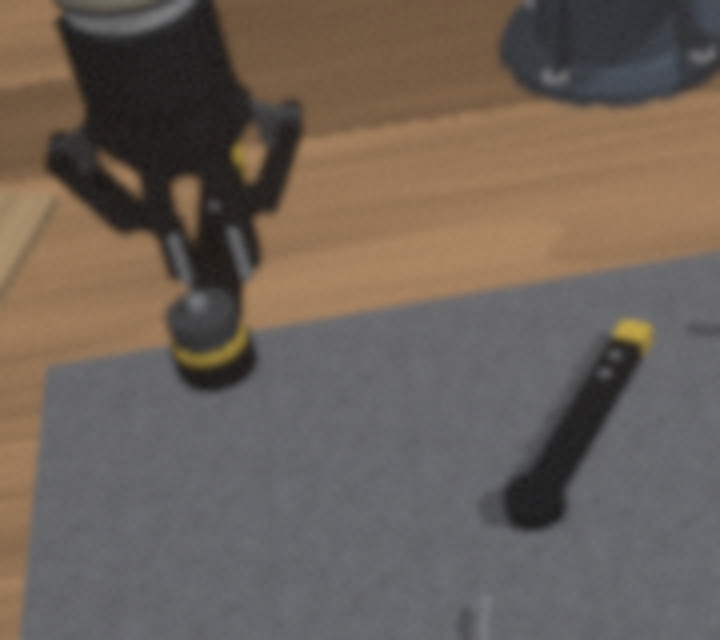

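View pics/f_top.png

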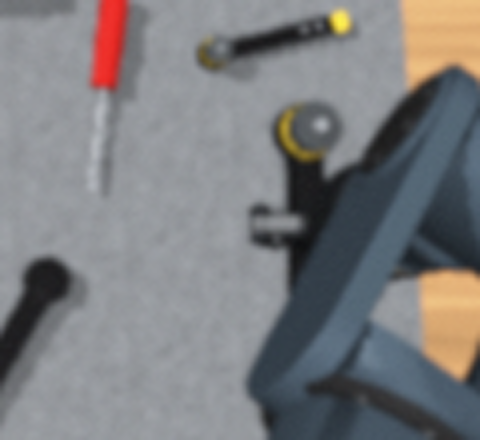

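The arm is held level, motor up. I plan the transit to above the rail with a 15° pitch.

```bash
cat >> h.py <<'E'
def Rl(x,y,z):
    a=np.radians(15);q=W(x*np.cos(a)-z*np.sin(a),y);q[2]=.115+x*np.sin(a)+z*np.cos(a);return q
E
python3 - <<'E'
from h import *
print(delta(Rl(.027,0,.0836),toolR(-87,15)).tolist(),Rl(.027,0,.0836))
E
```

```text
[-0.0451, 0.0411, -0.4321, -0.0122, -0.0736, 0.2585] [0.62693664 0.14123251 0.20273951]
```

>>> play_rows:
  deltas:
    - [-0.004,0,-0.036,0,-0.006,0.02]
    - [-0.008,0,-0.078,0,-0.012,0.04]
    - [-0.012,0,-0.12,0,-0.018,0.06]
    - [-0.016,0,-0.16,-0.002,-0.024,0.08]
    - [-0.02,0,-0.2,-0.003,-0.03,0.11]
    - [-0.024,0,-0.24,-0.004,-0.036,0.13]
    - [-0.028,0,-0.28,-0.006,-0.042,0.15]
    - [-0.032,0,-0.32,-0.008,-0.05,0.18]
    - [-0.036,0,-0.36,-0.01,-0.06,0.21]
    - [-0.041,0,-0.4,-0.012,-0.07,0.24]
    - [-0.045,0,-0.432,-0.012,-0.074,0.258]
    - [-0.045,0.015,-0.432,-0.012,-0.074,0.258]

```text
t: 9.55
tcp_pos: [0.6259, 0.1454, 0.2269]
tool_rot: [0.071, 0.704, -0.697, 0.111]
force: [-0.4, 0.0, -0.6]
finger_gap: 0.263
```

>>> play_rows:
  deltas:
    - [0,0,0,0,0,0]
    - [0,0,0,0,0,0]

```text
t: 9.75
tcp_pos: [0.6252, 0.1408, 0.2255]
tool_rot: [0.071, 0.704, -0.698, 0.108]
force: [0.1, -0.9, -0.6]
finger_gap: 0.269
```

Run:
```python
from h import *
for n,(a,b,c,d) in (("top",(140,250,170,290)),("scene",(80,250,230,400))):
    im=snapshot(n)[:,:,::-1];cv2.imwrite(f"pics/g_{n}.png",cv2.resize(im[a:b,c:d],None,fx=4,fy=4,interpolation=cv2.INTER_CUBIC))
s=sense();print(s['t'],s['tcp_pos'],s['force'],s['finger_gap'])
for z in (.0436,.0836):print(delta(Rl(.027,0,z),toolR(-87,15)).tolist(),Rl(.027,0,z))
```

```text
9.85 [0.62665681 0.1401981  0.22714321] [ 0.72063483 -0.48603223 -1.80334387] 0.2702796688338117
[0.0058, 0.0637, -0.0009, 0.001, -0.0013, 0.0036] [0.63727521 0.14177434 0.16410248]
[0.0059, 0.0237, -0.001, 0.001, -0.0013, 0.0036] [0.62693664 0.14123251 0.20273951]
```

View pics/g_scene.png

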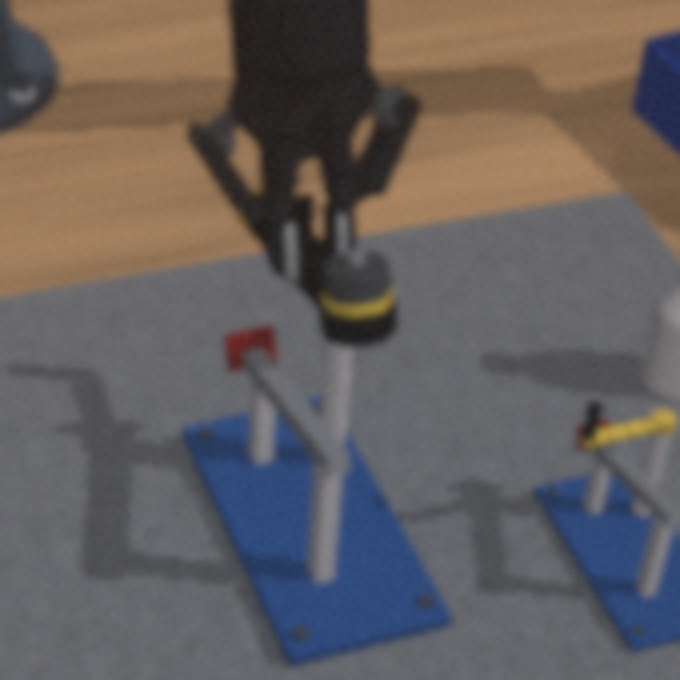

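View pics/g_top.png

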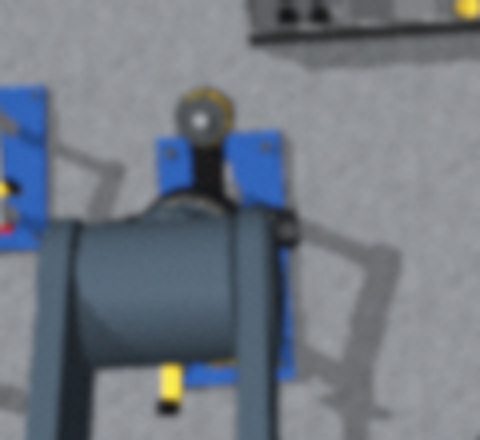

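>>> play_rows:
  deltas:
    - [0.006,0.02,-0.001,0,0,0.002]
    - [0.006,0.045,-0.001,0,0,0.002]
    - [0.006,0.065,-0.001,0,0,0.002]
    - [0.006,0.08,-0.001,0,0,0.002]
    - [0.006,0.08,-0.001,0,0,0.002]
    - [0.006,0.08,-0.001,0,0,0.002]

```text
t: 10.45
tcp_pos: [0.6418, 0.1425, 0.1491]
tool_rot: [0.074, 0.704, -0.698, 0.11]
force: [0.6, -0.2, -2.2]
finger_gap: 0.269
```

Run:
```python
from h import *
for n,(a,b,c,d) in (("top",(150,240,190,270)),("scene",(110,240,260,360))):
    im=snapshot(n)[:,:,::-1];cv2.imwrite(f"pics/i_{n}.png",cv2.resize(im[a:b,c:d],None,fx=6,fy=6,interpolation=cv2.INTER_CUBIC))
s=sense();print(s['t'],s['tcp_pos'],s['force'],s['finger_gap'])
p=Rl(.027,0,.0436);print(delta(Rl(.027,0,.0236),toolR(-87,15)).tolist())
a=np.radians(15)
# expected pixels if boom as believed
ref=s['tcp_pos'];Rt=R.from_quat(s['tool_rot'])
def B(x,y,z): # boom frame about mid -> world. boom x=-tool x, boom z=-tool y, boom y=-tool z
    return ref+Rt.apply([-x,-.0054-z,-y])
for n,off in(("top",[190,150]),("scene",[260,110])):
    for k,v in dict(motortop=B(.07,0,.031),podunder=B(.07,0,-.009),rootL=B(-.11,.012,.009),rail_hi=Rl(.06,0,0),railunderpod=Rl(.097,0,0)).items():
        print(n,k,((proj(n,v)[0]-off+.5)*6).round(0))
```

```text
10.55 [0.64222004 0.14277451 0.15006542] [ 0.47204237  0.39976406 -1.37686128] 0.26709655789122505
[0.0012, 0.0051, 0.0007, 0.0013, -0.0004, -0.0019]
top motortop [195. 122.]
top podunder [201. 117.]
top rootL [202. 466.]
top rail_hi [212. 185.]
top railunderpod [207. 116.]
scene motortop [356. 404.]
scene podunder [360. 497.]
scene rootL [228. 268.]
scene rail_hi [324. 509.]
scene railunderpod [359. 553.]
```

View pics/i_scene.png

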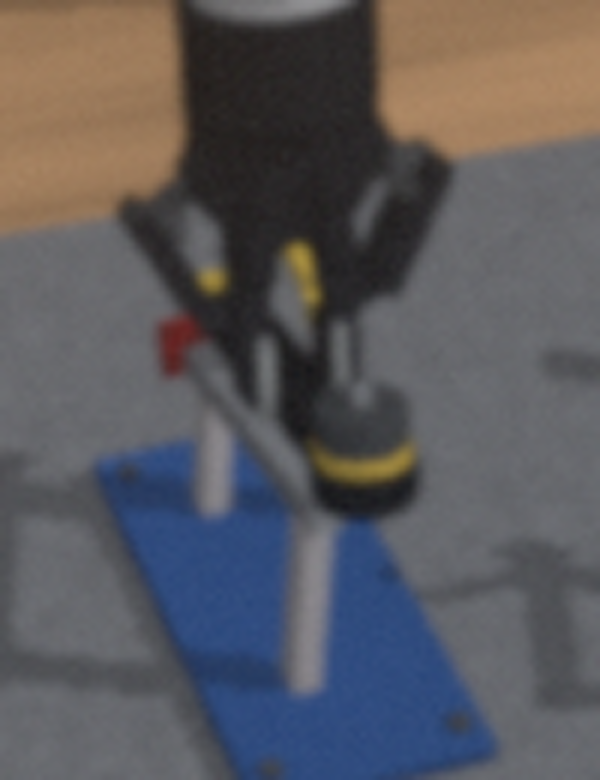

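View pics/i_top.png

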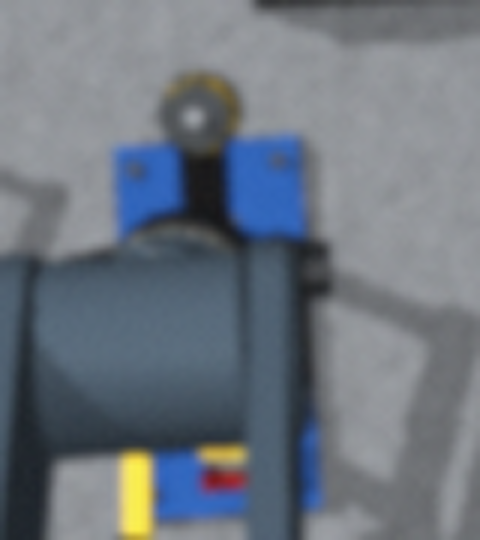

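The top view matches my prediction within 1/3 px, while the scene view hints at about 2 mm of lateral offset. I check the rail's centreline in the first scene picture before lowering.

Run:
```python
from h import *
im=cv2.imread("pics/scene0.png")
c=cv2.resize(im[164:202,285:323],None,fx=15,fy=15,interpolation=cv2.INTER_CUBIC)
c=cv2.convertScaleAbs(c,alpha=1.5,beta=0);cv2.imwrite("pics/rs.png",c)
for k,v in dict(hi=Rl(.06,0,0),hiL=Rl(.06,.007,0),hiR=Rl(.06,-.007,0),loL=Rl(-.03,.007,0),loR=Rl(-.03,-.007,0)).items(): print(k,((proj("scene",v)[0]-[285,164]+.5)*15).round(0))
```

```text
hi [435. 462.]
hiL [476. 453.]
hiR [394. 472.]
loL [280. 212.]
loR [202. 229.]
```

View pics/rs.png

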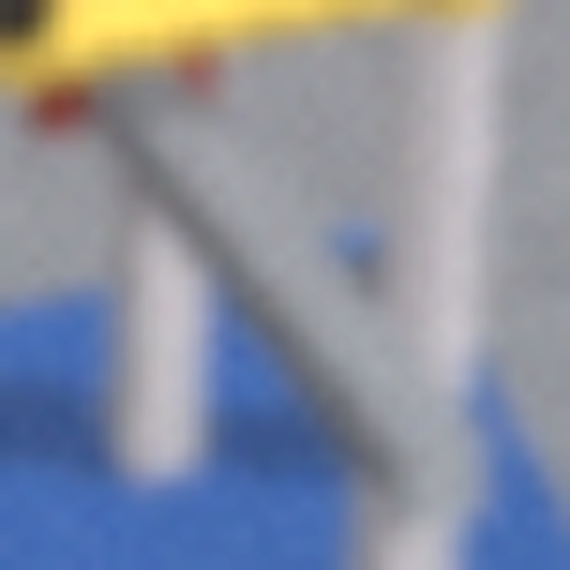

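Relative to the rail the offset looks like 1 mm or less, so I trim 1 mm and lower to about 4 mm above the seat.

>>> play_rows:
  deltas:
    - [0,0.01,0.001,0,0,0]
    - [0,0.018,0.001,0,0,0]
    - [0,0.021,0.001,0,0,0]
    - [0,0.021,0.001,0,0,0]
    - [0,0.021,0.001,0,0,0]

```text
t: 11.05
tcp_pos: [0.6469, 0.1423, 0.1283]
tool_rot: [0.074, 0.704, -0.698, 0.11]
force: [-0.2, 0.3, -0.8]
finger_gap: 0.27
```

```bash
cat >> h.py <<'E'
def railframe(p):
    c,s=np.cos(YAW),np.sin(YAW);d=np.asarray(p)-[O[0],O[1],.115];x=c*d[0]+s*d[1];y=-s*d[0]+c*d[1];a=np.radians(15)
    return (np.array([x*np.cos(a)+d[2]*np.sin(a),y,-x*np.sin(a)+d[2]*np.cos(a)])*1000).round(1)
def forcerail(f):
    c,s=np.cos(YAW),np.sin(YAW);x=c*f[0]+s*f[1];y=-s*f[0]+c*f[1];a=np.radians(15)
    return np.array([x*np.cos(a)+f[2]*np.sin(a),y,-x*np.sin(a)+f[2]*np.cos(a)]).round(2)
E
python3 - <<'E'
from h import *
for n,(a,b,c,d) in (("scene",(110,240,260,360)),):
    im=snapshot(n)[:,:,::-1];cv2.imwrite(f"pics/j_{n}.png",cv2.resize(im[a:b,c:d],None,fx=6,fy=6,interpolation=cv2.INTER_CUBIC))
s=sense();print(s['t'],s['tcp_pos'],railframe(s['tcp_pos']),forcerail(s['force']))
print(delta(Rl(.027,0,.0036),toolR(-87,15)).tolist())
E
```

```text
11.1 [0.64701252 0.14226538 0.12850047] [27.2 -0.   6.7] [ 0.12 -0.26 -1.16]
[0.0002, 0.0031, -0.0, 0.0014, -0.0001, 0.0003]
```

View pics/j_scene.png

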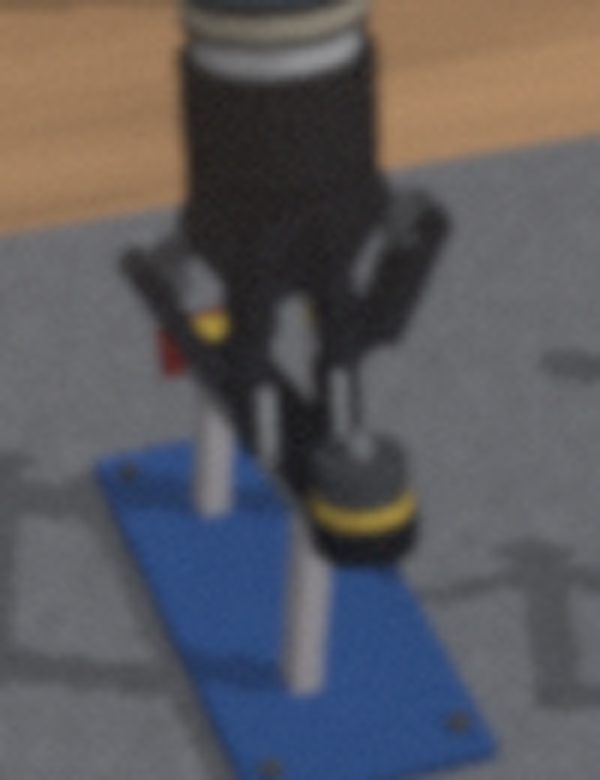

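>>> play_rows:
  deltas:
    - [0.003,0.001,0,0,0,0]
    - [0.006,0.002,0,0,0,0]
    - [0.008,0.002,0,0,0,0]
    - [0.008,0.002,0,0,0,0]

```text
t: 11.5
tcp_pos: [0.6391, 0.1419, 0.1243]
tool_rot: [0.073, 0.704, -0.698, 0.11]
force: [0.3, -0.2, -1.5]
finger_gap: 0.268
```

Run:
```python
from h import *
s=sense();print(s['t'],railframe(s['tcp_pos']),forcerail(s['force']),forcerail(s['ft_torque']))
for n,(a,b,c,d) in (("top",(150,240,190,270)),):
    im=snapshot(n)[:,:,::-1];cv2.imwrite(f"pics/k_{n}.png",cv2.resize(im[a:b,c:d],None,fx=6,fy=6,interpolation=cv2.INTER_CUBIC))
```

```text
11.5 [18.4 -0.   4.7] [-0.08 -0.24 -1.52] [ 0.05  0.17 -0.04]
```

View pics/k_top.png

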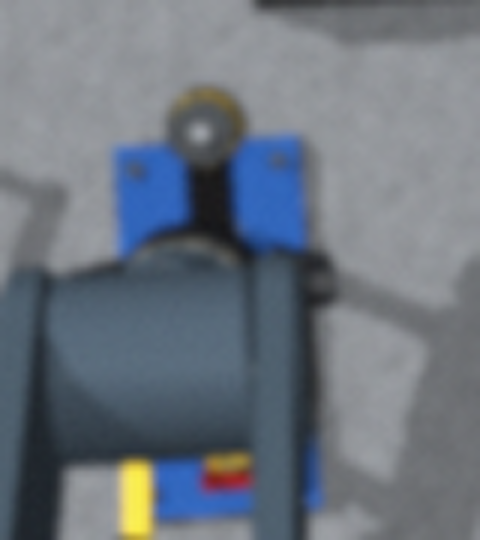

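Run:
```python
from h import *
im=snapshot("top")[:,:,::-1];cv2.imwrite("pics/k_raw.png",im)
c=im[222:236,218:236];cv2.imwrite("pics/k2.png",cv2.resize(c,None,fx=36,fy=36,interpolation=cv2.INTER_CUBIC))
s=sense();ref=s['tcp_pos'];Rt=R.from_quat(s['tool_rot'])
B=lambda x,y,z: ref+Rt.apply([-x,-.0054-z,-y])
for k,v in dict(rootL=B(-.11,.012,.009),rootR=B(-.11,-.012,.009),ylwL=B(-.09,.012,.009),stopL=Rl(-.095,.017,.012),stopR=Rl(-.095,-.017,.012)).items():print(k,((proj("top",v)[0]-[218,222]+.5)*36).round(0))
```

```text
rootL [244. 242.]
rootR [514. 225.]
ylwL [227.  21.]
stopL [198. 272.]
stopR [578. 248.]
```

View pics/k2.png

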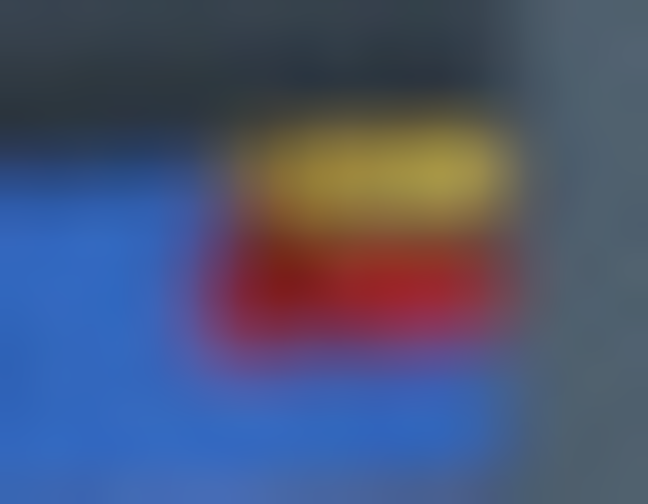

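Root left edge (238) and stop left edge (203) agree with the prediction within 0.3 px, so it is lateral to about 1 mm. Now I slide toward the stop in small steps, watching the force.

>>> play_rows:
  deltas:
    - [0.001,0,0.0005,0,0,0]
    - [0.002,0,0.0005,0,0,0]
    - [0.0025,0,0.0005,0,0,0]
    - [0.0025,0,0.0005,0,0,0]

```text
t: 12.0
tcp_pos: [0.6372, 0.1412, 0.1238]
tool_rot: [0.074, 0.704, -0.698, 0.11]
force: [-0.2, -0.9, -2.1]
finger_gap: 0.268
```

Run:
```python
from h import *
s=sense();print(s['t'],railframe(s['tcp_pos']),forcerail(s['force']),forcerail(s['ft_torque']))
```

```text
12.0 [16.5 -0.6  4.7] [-0.76 -0.89 -1.99] [-0.06  0.23  0.  ]
```

>>> play_rows:
  deltas:
    - [0.0005,0,0,0,0,0]
    - [0.001,0,0,0,0,0]
    - [0.001,0,0,0,0,0]

```text
t: 12.3
tcp_pos: [0.6363, 0.1412, 0.1236]
tool_rot: [0.074, 0.704, -0.698, 0.11]
force: [-0.2, -0.2, -1.4]
finger_gap: 0.27
```

Run:
```python
from h import *
s=sense();print(s['t'],railframe(s['tcp_pos']),forcerail(s['force']),forcerail(s['ft_torque']))
```

```text
12.3 [15.5 -0.5  4.7] [-0.53 -0.21 -1.34] [-0.03  0.25  0.03]
```

>>> play_rows:
  deltas:
    - [0.0005,0,0,0,0,0]
    - [0.001,0,0,0,0,0]
    - [0.001,0,0,0,0,0]

```text
t: 12.6
tcp_pos: [0.6353, 0.1411, 0.1233]
tool_rot: [0.074, 0.704, -0.698, 0.11]
force: [-0.3, -0.1, -2.1]
finger_gap: 0.269
```

>>> play_rows:
  deltas:
    - [0.0005,0,0,0,0,0]
    - [0.001,0,0,0,0,0]
    - [0.001,0,0,0,0,0]

```text
t: 12.9
tcp_pos: [0.6344, 0.141, 0.123]
tool_rot: [0.074, 0.704, -0.698, 0.11]
force: [0.4, -0.2, -1.6]
finger_gap: 0.27
```

Run:
```python
from h import *
s=sense();print(s['t'],railframe(s['tcp_pos']),forcerail(s['force']),forcerail(s['ft_torque']))
```

```text
12.9 [13.5 -0.6  4.7] [-0.08 -0.17 -1.64] [-0.02  0.18  0.01]
```

>>> play_rows:
  deltas:
    - [0.0005,0,0,0,0,0]
    - [0.001,0,0,0,0,0]
    - [0.001,0,0,0,0,0]

```text
t: 13.2
tcp_pos: [0.6334, 0.141, 0.1228]
tool_rot: [0.074, 0.704, -0.698, 0.11]
force: [0.6, 0.5, -1.2]
finger_gap: 0.266
```

>>> play_rows:
  deltas:
    - [0.0005,0,0,0,0,0]
    - [0.001,0,0,0,0,0]
    - [0.001,0,0,0,0,0]

```text
t: 13.5
tcp_pos: [0.6331, 0.141, 0.1229]
tool_rot: [0.074, 0.704, -0.698, 0.111]
force: [1.1, 0.2, -2.6]
finger_gap: 0.266
```

Run:
```python
from h import *
s=sense();print(s['t'],railframe(s['tcp_pos']),forcerail(s['force']),forcerail(s['ft_torque']))
im=snapshot("top")[:,:,::-1]
c=im[222:236,218:236];cv2.imwrite("pics/l2.png",cv2.resize(c,None,fx=36,fy=36,interpolation=cv2.INTER_CUBIC))
```

```text
13.5 [12.3 -0.6  4.9] [ 0.36  0.14 -2.78] [-0.04  0.03 -0.06]
```

View pics/l2.png

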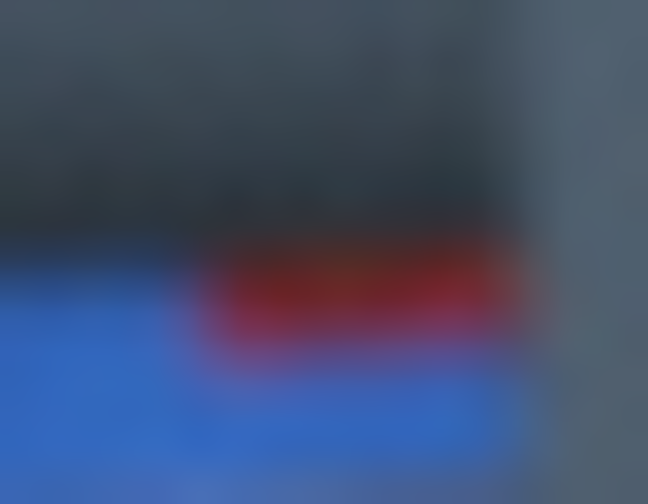

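>>> play_rows:
  deltas:
    - [0.0005,0,0,0,0,0]
    - [0.001,0,0,0,0,0]
    - [0.001,0,0,0,0,0]

```text
t: 13.85
tcp_pos: [0.633, 0.141, 0.1231]
tool_rot: [0.075, 0.704, -0.698, 0.112]
force: [4.2, 0.3, -0.5]
finger_gap: 0.264
```

Run:
```python
from h import *
s=sense();print(s['t'],railframe(s['tcp_pos']),forcerail(s['force']),forcerail(s['ft_torque']))
```

```text
13.85 [12.2 -0.6  5.1] [ 3.9   0.06 -1.56] [ 0.05 -0.46  0.02]
```

Stop contact is at x = 12.3 with 3.9 N. I relax that and lower onto the rail.

>>> play_rows:
  deltas:
    - [-0.0015,0,0,0,0,0]
    - [-0.0015,0.0005,0,0,0,0]
    - [-0.0015,0.001,0,0,0,0]
    - [-0.0015,0.001,0,0,0,0]

```text
t: 14.25
tcp_pos: [0.6333, 0.141, 0.1219]
tool_rot: [0.074, 0.704, -0.698, 0.111]
force: [0.9, 0.3, 1.7]
finger_gap: 0.268
```

Run:
```python
from h import *
s=sense();print(s['t'],railframe(s['tcp_pos']),forcerail(s['force']),forcerail(s['ft_torque']))
```

```text
14.25 [12.2 -0.6  3.9] [1.35 0.24 1.42] [-0.   -0.12  0.02]
```

>>> play_rows:
  deltas:
    - [0,0.0005,0,0,0,0]
    - [0,0.001,0,0,0,0]
    - [0,0.001,0,0,0,0]

```text
t: 14.55
tcp_pos: [0.6333, 0.141, 0.1217]
tool_rot: [0.074, 0.704, -0.698, 0.111]
force: [-2.2, -0.5, 7.5]
finger_gap: 0.262
```

Run:
```python
from h import *
s=sense();print(s['t'],railframe(s['tcp_pos']),forcerail(s['force']),forcerail(s['ft_torque']))
```

```text
14.55 [12.1 -0.6  3.7] [-0.25 -0.36  7.81] [-0.04  0.02 -0.02]
```

Seated: z = 3.7 mm, normal force about 9 N. I press lightly at the stop, ease the down force, then release.

>>> play_rows:
  deltas:
    - [0.0008,-0.0003,0,0,0,0]
    - [0.0015,-0.0006,0,0,0,0]
    - [0.0015,-0.0006,0,0,0,0]

```text
t: 14.85
tcp_pos: [0.6333, 0.141, 0.1218]
tool_rot: [0.075, 0.704, -0.698, 0.112]
force: [3.3, 0.8, 4.1]
finger_gap: 0.267
```

Run:
```python
from h import *
s=sense();print(s['t'],railframe(s['tcp_pos']),forcerail(s['force']),forcerail(s['ft_torque']))
for n,(a,b,c,d) in (("scene",(110,240,260,360)),("top",(150,240,190,270))):
    im=snapshot(n)[:,:,::-1];cv2.imwrite(f"pics/m_{n}.png",cv2.resize(im[a:b,c:d],None,fx=6,fy=6,interpolation=cv2.INTER_CUBIC))
```

```text
14.85 [12.2 -0.6  3.7] [4.32 0.62 3.12] [ 0.04 -0.51  0.01]
```

View pics/m_scene.png

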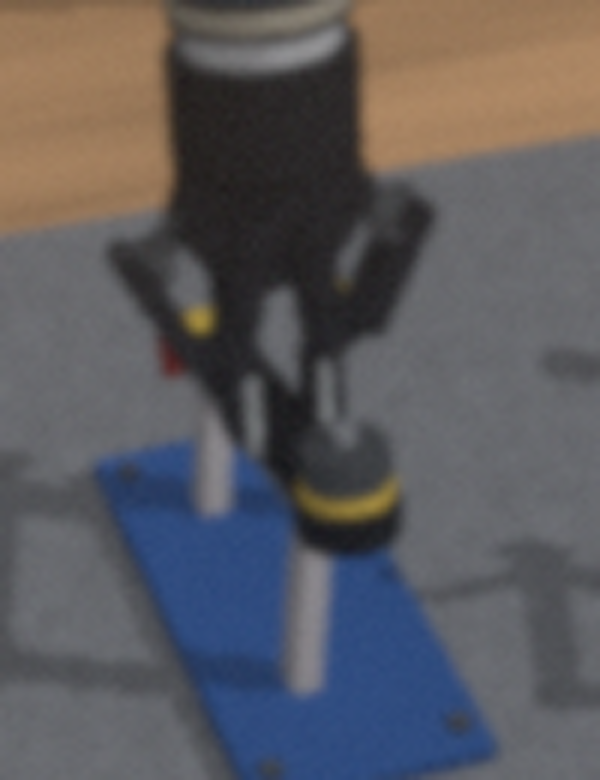

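View pics/m_top.png

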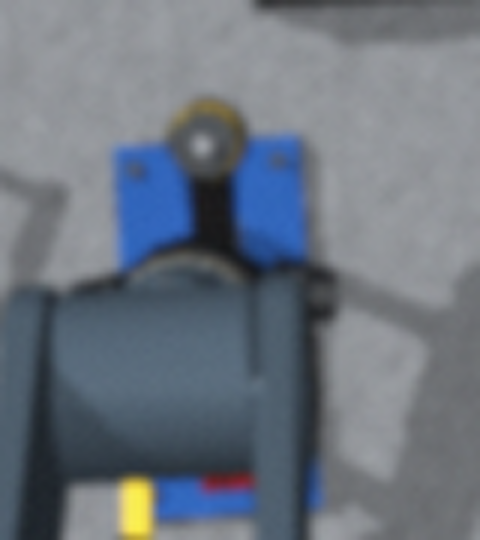

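Run:
```python
from h import *
f={"scene":lambda p:((p-[260,110]+.5)*6).round(0),"top":lambda p:((p-[190,150]+.5)*6).round(0)}
for n in f:
  for nm,p in dict(ring=(.085,0,.021),belltop=(.085,0,.040),podb=(.085,0,0),tubeL=(.05,.012,.018),tubeR=(.05,-.012,.018)).items(): print(n,nm,f[n](proj(n,Rl(*p))[0]), f[n](proj(n,Rl(p[0],p[1]+.003,p[2]))[0]))
  for x in(.04,.045,.05):print(n,'upright',x,f[n](proj(n,W(x*.966,0,.02))[0]),f[n](proj(n,W(x*.966,0,.09))[0]))
```

```text
scene ring [346. 492.] [353. 490.]
scene belltop [344. 448.] [351. 447.]
scene podb [348. 538.] [355. 537.]
scene tubeL [341. 452.] [348. 450.]
scene tubeR [285. 465.] [292. 463.]
scene upright 0.04 [293. 662.] [301. 548.]
scene upright 0.045 [297. 670.] [306. 556.]
scene upright 0.05 [301. 678.] [310. 564.]
top ring [205. 141.] [200. 142.]
top belltop [202. 144.] [197. 145.]
top podb [209. 138.] [203. 139.]
top tubeL [188. 209.] [182. 210.]
top tubeR [234. 206.] [228. 207.]
top upright 0.04 [232. 248.] [221. 232.]
top upright 0.045 [232. 240.] [221. 223.]
top upright 0.05 [231. 232.] [220. 214.]
```

Lateral residuals are within about 1–2 mm in both views. I release gently.

>>> play_rows:
  deltas:
    - [0,0,0,0,0,0]
    - [0,0,0,0,0,0]
    - [0,0,0,0,0,0]
  gripper: 0.032
  force: 20

```text
t: 15.25
tcp_pos: [0.6299, 0.1409, 0.1195]
tool_rot: [0.072, 0.704, -0.698, 0.109]
force: [0.8, 0.0, -0.4]
finger_gap: 0.379
```

Run:
```python
from h import *
s=sense();print(s['t'],railframe(s['tcp_pos']),forcerail(s['force']),s['finger_gap'])
for n,(a,b,c,d) in (("scene",(110,240,260,360)),("top",(150,240,190,270))):
    im=snapshot(n)[:,:,::-1];cv2.imwrite(f"pics/n_{n}.png",cv2.resize(im[a:b,c:d],None,fx=6,fy=6,interpolation=cv2.INTER_CUBIC))
```

```text
15.25 [ 8.3 -0.5  2.4] [ 0.66  0.01 -0.58] 0.3786073730045115
```

View pics/n_scene.png

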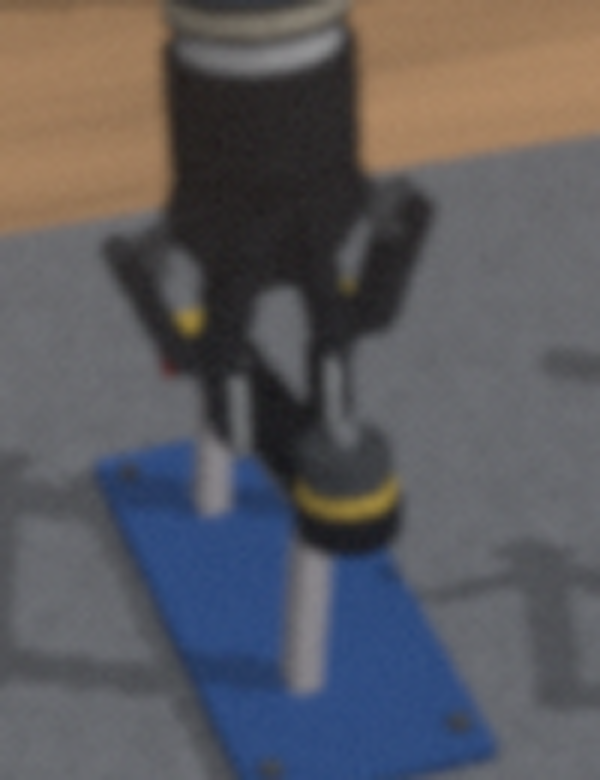

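The arm stays on the rail. I open a little more and retract along the normal.

>>> play_rows:
  deltas:
    - [0,0,0,0,0,0]
    - [0,0,0,0,0,0]
    - [0,-0.02,0,0,0,0]
    - [0,-0.05,0,0,0,0]
    - [0,-0.09,0,0,0,0]
    - [0,-0.13,0,0,0,0]
    - [0,-0.13,0,0,0,0]
  gripper: 0.05

```text
t: 16.05
tcp_pos: [0.6007, 0.1394, 0.2528]
tool_rot: [0.078, 0.703, -0.697, 0.115]
force: [0.6, -0.8, 0.6]
finger_gap: 0.589
```

Run:
```python
from h import *
s=sense();print(s['t'],s['tcp_pos'],railframe(s['tcp_pos']),forcerail(s['force']),s['finger_gap'],s['q'])
for n,(a,b,c,d) in (("scene",(110,240,260,360)),("top",(150,250,190,270))):
    im=snapshot(n)[:,:,::-1];cv2.imwrite(f"pics/o_{n}.png",cv2.resize(im[a:b,c:d],None,fx=6,fy=6,interpolation=cv2.INTER_CUBIC))
p,r=keeper_tool(1.56,.25);print(p,delta(p,r).tolist())
```

```text
16.05 [0.60073231 0.13940011 0.25282603] [ 14.6  -0.5 138.8] [ 0.72 -0.83  0.43] 0.5886880456768576 [0.04541529 0.39762414 1.63864384 0.00448084 0.83253673 1.56089569]
[0.48737577 0.17813694 0.25      ] [0.1047, -0.0305, -0.0449, -0.0001, -0.0107, -0.2639]
```

View pics/o_scene.png

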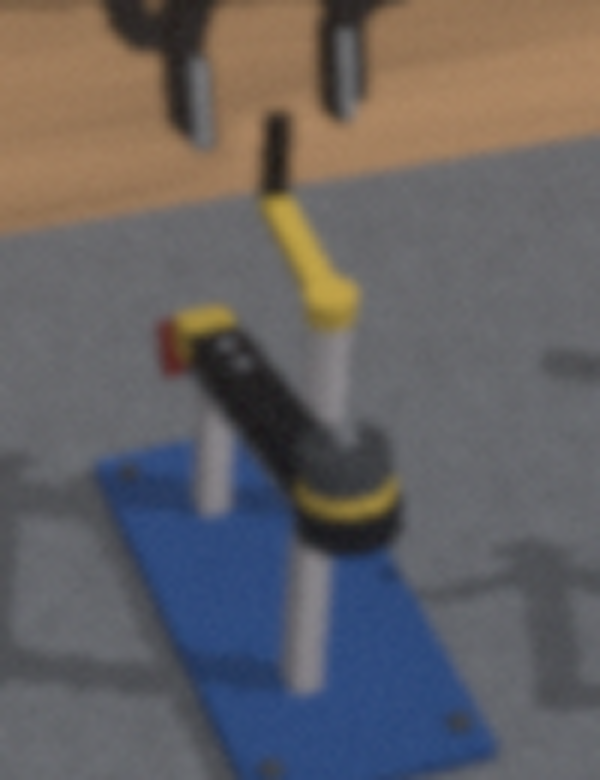

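View pics/o_top.png

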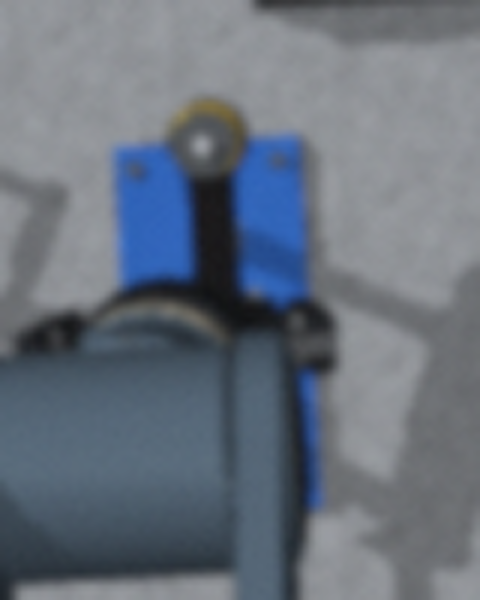

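The root sits at the red stop and the tube lies along the rail, motor up. Next is the keeper pin.

>>> play_rows:
  deltas:
    - [0.01,-0.003,-0.004,0,0,-0.03]
    - [0.028,-0.008,-0.012,0,-0.002,-0.08]
    - [0.05,-0.015,-0.021,0,-0.005,-0.13]
    - [0.073,-0.02,-0.031,0,-0.008,-0.18]
    - [0.095,-0.027,-0.041,0,-0.01,-0.23]
    - [0.105,-0.03,-0.045,0,-0.011,-0.264]
    - [0.105,-0.03,-0.045,0,-0.011,-0.264]
    - [0.105,-0.03,-0.045,0,-0.011,-0.264]
  gripper: 0.036

```text
t: 16.95
tcp_pos: [0.487, 0.1781, 0.2472]
tool_rot: [0.024, -0.707, 0.707, -0.021]
force: [-0.8, 0.5, 0.7]
finger_gap: 0.423
```

Run:
```python
from h import *
for n,(a,b,c,d) in (("scene",(90,220,240,360)),("top",(150,250,170,270))):
    im=snapshot(n)[:,:,::-1];cv2.imwrite(f"pics/p_{n}.png",cv2.resize(im[a:b,c:d],None,fx=6,fy=6,interpolation=cv2.INTER_CUBIC))
s=sense();print(s['t'],s['tcp_pos'],s['finger_gap'])
p,r=keeper_tool(1.56,.147);print(p,delta(p,r).tolist())
```

```text
17.05 [0.48727939 0.17789196 0.24770568] 0.42381068665621147
[0.48737577 0.17813694 0.147     ] [-0.0004, 0.1007, -0.0003, -0.0003, -0.0002, 0.003]
```

View pics/p_scene.png

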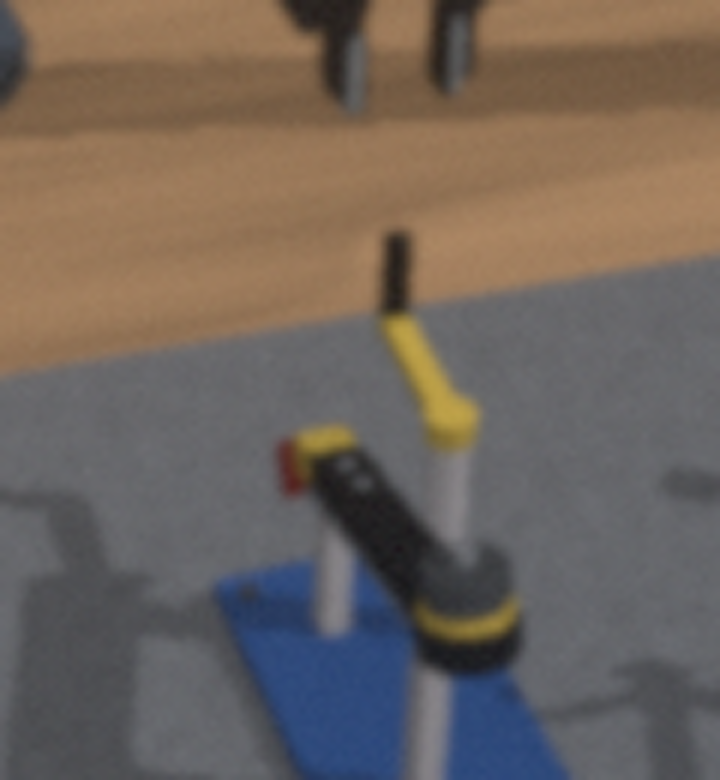

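View pics/p_top.png

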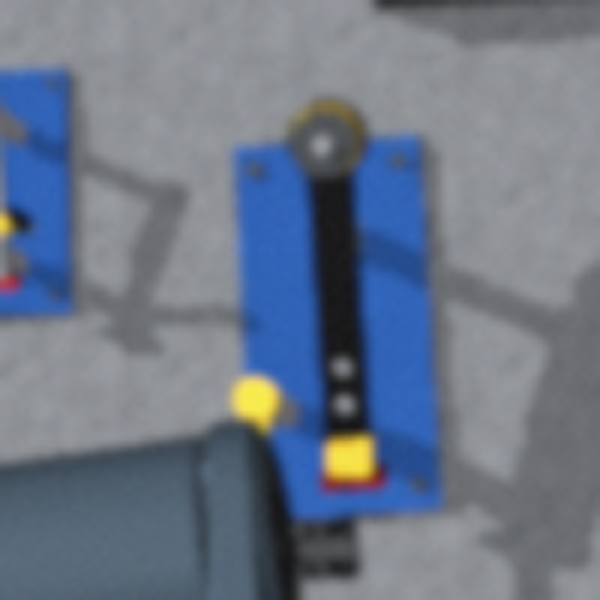

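I compare the seated tube's centreline with the bare rail's centreline, same camera.

Run:
```python
from h import *
def tilt(n,px,dz):
    o,d=ray(n,px);a=np.radians(15);ex=np.array([np.cos(YAW),np.sin(YAW),0]);nrm=-np.sin(a)*ex+np.cos(a)*np.array([0,0,1])
    p0=np.array([O[0],O[1],.115])+dz*nrm;t=((p0-o)@nrm)/(d@nrm);return o+d*t[:,None]
im0=cv2.imread("pics/top0.png");im1=snapshot("top")[:,:,::-1].copy();cv2.imwrite("pics/q_raw.png",im1)
def cents(im,kind,rows,x0,x1):
    h=cv2.cvtColor(im,cv2.COLOR_BGR2HSV).astype(float);pts=[]
    for r in rows:
        if kind=="rail": w=np.clip(165-h[r,x0:x1,1],0,None)
        else: w=np.clip(110-im[r,x0:x1].max(axis=1).astype(float),0,None)
        if w.sum()>50: pts.append(((w*np.arange(x0,x1)).sum()/w.sum(),r))
    return np.array(pts)
for nm,im,k,rows,dz in(("rail",im0,"rail",range(184,211),0),("tube",im1,"tube",range(184,208),.018)):
    p=cents(im,k,rows,217,236);P=tilt("top",p,dz);q=np.array([railframe(v) for v in P])
    c=np.polyfit(q[:,0],q[:,1],1);print(nm,"slope deg",np.degrees(np.arctan(c[0])).round(2),"y(0)",c[1].round(2),"y(-95)",np.polyval(c,-95).round(2),"y60",np.polyval(c,60).round(2)); print(q[::5])
h=cv2.cvtColor(im1,cv2.COLOR_BGR2HSV).astype(int)
m=(h[...,0]>18)&(h[...,0]<35)&(h[...,1]>150)&(h[...,2]>110);k,l,st,ce=cv2.connectedComponentsWithStats(m.astype(np.uint8))
for i in range(1,k):
    if st[i,4]>15 and 205<ce[i][0]<240 and 160<ce[i][1]<240: print(ce[i],st[i],railframe(tilt("top",ce[i],.018)[0]))
m=((h[...,0]<6)|(h[...,0]>172))&(h[...,1]>150)&(h[...,2]>70);k,l,st,ce=cv2.connectedComponentsWithStats(m.astype(np.uint8))
for i in range(1,k):
    if st[i,4]>5 and 205<ce[i][0]<240: print("red",ce[i],st[i],railframe(tilt("top",ce[i],.012)[0]))
h=cv2.cvtColor(im0,cv2.COLOR_BGR2HSV).astype(int)
m=((h[...,0]<6)|(h[...,0]>172))&(h[...,1]>150)&(h[...,2]>70);k,l,st,ce=cv2.connectedComponentsWithStats(m.astype(np.uint8))
for i in range(1,k):
    if st[i,4]>5 and 205<ce[i][0]<240: print("red0",ce[i],st[i],railframe(tilt("top",ce[i],.012)[0]))
```

```text
rail slope deg -1.44 y(0) -0.34 y(-95) 2.05 y60 -1.85
[[ 48.3  -0.3   0. ]
 [ 32.1  -2.6   0. ]
 [ 16.1  -0.    0. ]
 [ -0.1   0.2   0. ]
 [-16.4   0.1   0. ]
 [-32.8  -0.    0. ]]
tube slope deg -0.97 y(0) -0.52 y(-95) 1.09 y60 -1.54
[[ 50.3  -1.   18. ]
 [ 34.4  -1.6  18. ]
 [ 18.6  -0.7  18. ]
 [  2.7  -0.5  18. ]
 [-13.3  -0.1  18. ]]
[212.42424242 216.93939394] [210 214   6   7  33] [-52.   46.9  18. ]
[228.         225.77083333] [225 222   7   8  48] [-83.9  -0.4  18. ]
red0 [228.5   229.375] [225 228   8   3  16] [-97.2  -0.5  12. ]
```

The tube and rail centrelines agree within about 0.5 mm, and root and stop centroids are at y = −0.4 and −0.5 mm, so it is well centred. I descend over the pin.

>>> play_rows:
  deltas:
    - [0,0.04,0,0,0,0]
    - [0,0.08,0,0,0,0]
    - [0,0.095,0,0,0,0]
    - [0,0.101,0,0,0,0]
    - [0,0.101,0,0,0,0]

```text
t: 17.6
tcp_pos: [0.4868, 0.1779, 0.1468]
tool_rot: [0.024, -0.707, 0.707, -0.021]
force: [1.0, -0.7, 0.1]
finger_gap: 0.42
```

>>> play_rows:
  deltas:
    - [0,0,0,0,0,0]
    - [0,0,0,0,0,0]
  gripper: 0.022

```text
t: 17.8
tcp_pos: [0.4878, 0.1783, 0.1486]
tool_rot: [-0.022, 0.707, -0.707, 0.023]
force: [0.4, -0.2, 1.0]
finger_gap: 0.256
```

Run:
```python
from h import *
for n,(a,b,c,d) in (("scene",(90,220,240,360)),):
    im=snapshot(n)[:,:,::-1];cv2.imwrite(f"pics/s_{n}.png",cv2.resize(im[a:b,c:d],None,fx=6,fy=6,interpolation=cv2.INTER_CUBIC))
s=sense();print(s['t'],s['tcp_pos'],s['finger_gap'],s['force'])
p0,r0=keeper_tool(1.56,.147)
for th in np.arange(1.42,-.08,-.14):
    p,r=keeper_tool(th,.147);print(round(th,2),delta(p,r,ref=(p0,r0)).round(3).tolist(),',')
```

```text
17.85 [0.48768904 0.17831093 0.14862283] 0.26280359245295565 [-0.63443775 -0.46169215 -0.32152964]
1.42 [-0.001, 0.0, 0.011, 0.0, -0.14, 0.0] ,
1.28 [-0.003, 0.0, 0.022, 0.0, -0.28, 0.0] ,
1.14 [-0.007, 0.0, 0.032, 0.0, -0.42, 0.0] ,
1.0 [-0.012, 0.0, 0.041, 0.0, -0.56, 0.0] ,
0.86 [-0.018, 0.0, 0.05, 0.0, -0.7, 0.0] ,
0.72 [-0.026, 0.0, 0.058, 0.0, -0.84, 0.0] ,
0.58 [-0.035, 0.0, 0.065, 0.0, -0.98, 0.0] ,
0.44 [-0.044, 0.0, 0.07, 0.0, -1.12, 0.0] ,
0.3 [-0.054, 0.0, 0.074, 0.0, -1.26, 0.0] ,
0.16 [-0.065, 0.0, 0.077, 0.0, -1.4, 0.0] ,
0.02 [-0.076, 0.0, 0.078, -0.0, -1.54, -0.0] ,
```

View pics/s_scene.png

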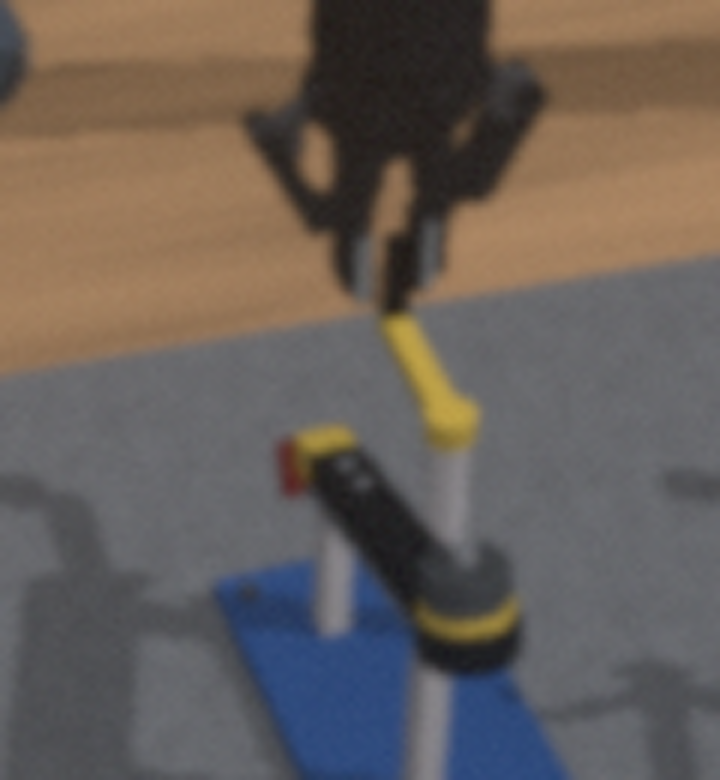

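The pin is caged between the pads (crop: pin at (400,265), pads at (357) and (432)). I sweep closed, then look.

>>> play_rows:
  deltas:
    - [-0.001,0,0.011,0,-0.14,0]
    - [-0.003,0,0.022,0,-0.28,0]
    - [-0.007,0,0.032,0,-0.42,0]
    - [-0.012,0,0.041,0,-0.56,0]
    - [-0.018,0,0.05,0,-0.7,0]
    - [-0.026,0,0.058,0,-0.84,0]
    - [-0.035,0,0.065,0,-0.98,0]
    - [-0.044,0,0.07,0,-1.12,0]
    - [-0.054,0,0.074,0,-1.26,0]
    - [-0.065,0,0.077,0,-1.4,0]
    - [-0.065,0,0.077,0,-1.4,0]

```text
t: 18.95
tcp_pos: [0.5584, 0.1051, 0.1482]
tool_rot: [0.472, -0.526, 0.527, -0.472]
force: [0.6, -0.2, -0.1]
finger_gap: 0.26
```

Run:
```python
from h import *
for n,(a,b,c,d) in (("scene",(90,220,240,360)),):
    im=snapshot(n)[:,:,::-1];cv2.imwrite(f"pics/t_{n}.png",cv2.resize(im[a:b,c:d],None,fx=6,fy=6,interpolation=cv2.INTER_CUBIC))
s=sense();print(s['t'],s['tcp_pos'],s['finger_gap'],forcerail(s['force']))
for th in (.08,.0,-.04):
    p,r=keeper_tool(th,.147);print(th,delta(p,r).round(4).tolist())
```

```text
19.0 [0.55729474 0.10531598 0.14797986] 0.26091447018437974 [-0.39 -0.78  0.59]
0.08 [-0.0004, 0.001, 0.0058, 0.0006, -0.0829, 0.0002]
0.0 [-0.0012, 0.001, 0.012, 0.0006, -0.1629, 0.0002]
-0.04 [-0.0017, 0.001, 0.015, 0.0006, -0.2029, 0.0002]
```

View pics/t_scene.png

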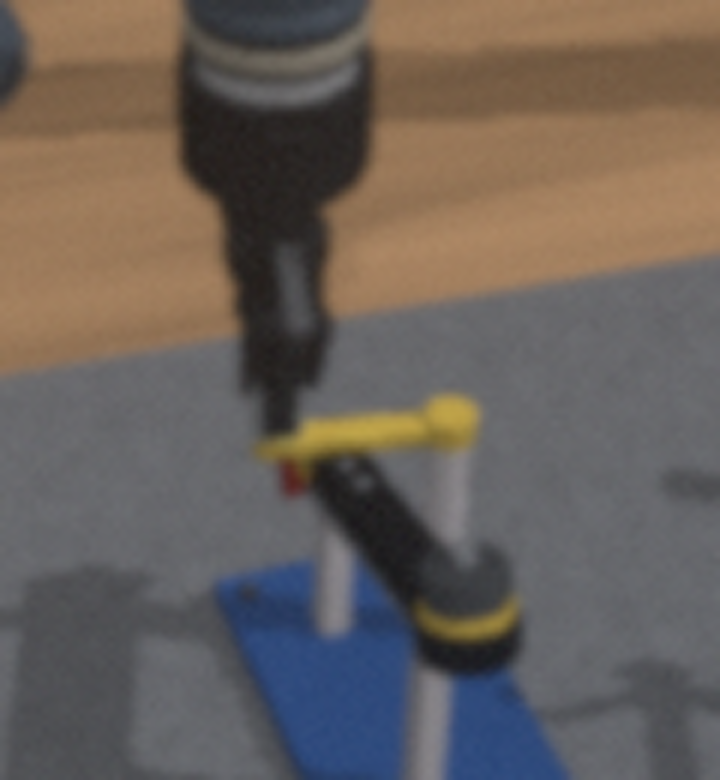

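The keeper is nearly across and the arm is undisturbed. I finish onto its end stop slowly.

>>> play_rows:
  deltas:
    - [0,0,0.003,0,-0.04,0]
    - [0,0,0.006,0,-0.08,0]
    - [-0.001,0,0.009,0,-0.12,0]
    - [-0.001,0,0.012,0,-0.16,0]
    - [-0.001,0,0.014,0,-0.16,0]
    - [-0.001,0,0.014,0,-0.16,0]

```text
t: 19.6
tcp_pos: [0.5703, 0.1052, 0.1475]
tool_rot: [0.513, -0.488, 0.487, -0.512]
force: [0.2, 0.6, 0.6]
finger_gap: 0.257
```

>>> play_rows:
  deltas:
    - [0,0,0.001,0,0,0]
    - [0,0,0.001,0,0,0]

```text
t: 19.8
tcp_pos: [0.5714, 0.1051, 0.1474]
tool_rot: [0.513, -0.487, 0.486, -0.512]
force: [-0.3, -0.1, 0.2]
finger_gap: 0.259
```

>>> play_rows:
  deltas:
    - [0,0,0.001,0,0,0]
    - [0,0,0.001,0,0,0]

```text
t: 20.0
tcp_pos: [0.5726, 0.105, 0.1473]
tool_rot: [0.514, -0.487, 0.486, -0.512]
force: [-0.4, 0.3, 0.4]
finger_gap: 0.256
```

>>> play_rows:
  deltas:
    - [0,0,0.001,0,0,0]
    - [0,0,0.001,0,0,0]

```text
t: 20.2
tcp_pos: [0.5737, 0.105, 0.1472]
tool_rot: [0.514, -0.487, 0.486, -0.512]
force: [-1.2, -0.4, 0.7]
finger_gap: 0.26
```

>>> play_rows:
  deltas:
    - [0,0,0.001,0,0,0]
    - [0,0,0.001,0,0,0]

```text
t: 20.4
tcp_pos: [0.5745, 0.1051, 0.1471]
tool_rot: [0.514, -0.487, 0.486, -0.512]
force: [0.1, -0.7, 0.4]
finger_gap: 0.261
```

>>> play_rows:
  deltas:
    - [0,0,0.001,0,0,0]
    - [0,0,0.001,0,0,0]

```text
t: 20.6
tcp_pos: [0.5746, 0.1051, 0.1471]
tool_rot: [0.514, -0.488, 0.486, -0.512]
force: [-2.8, -1.2, 1.3]
finger_gap: 0.257
```

>>> play_rows:
  deltas:
    - [0,0,0.001,0,0,0]
    - [0,0,0.001,0,0,0]

```text
t: 20.8
tcp_pos: [0.5747, 0.1051, 0.147]
tool_rot: [0.515, -0.488, 0.485, -0.511]
force: [-4.7, -1.3, 2.9]
finger_gap: 0.255
```

Run:
```python
from h import *
for n,(a,b,c,d) in (("scene",(90,220,240,360)),):
    im=snapshot(n)[:,:,::-1];cv2.imwrite(f"pics/u_{n}.png",cv2.resize(im[a:b,c:d],None,fx=6,fy=6,interpolation=cv2.INTER_CUBIC))
s=sense();print(s['t'],s['tcp_pos'],s['finger_gap'],forcerail(s['force']))
```

```text
20.85 [0.57471131 0.10510146 0.14700328] 0.2594584089222044 [-4.5  -0.69  3.72]
```

View pics/u_scene.png

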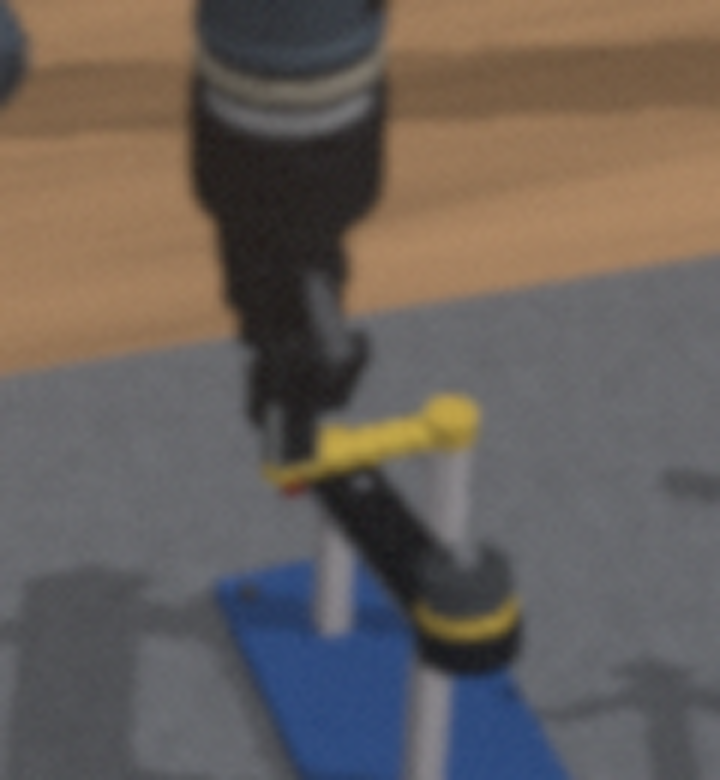

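It is on the end stop: 4.5 N with no further motion. I back off to mid-gap, then lift straight up and away.

>>> play_rows:
  deltas:
    - [0,0,-0.003,0,0,0]
    - [0,0,-0.006,0,0,0]
    - [0,0,-0.006,0,0,0]
  gripper: 0.026

```text
t: 21.15
tcp_pos: [0.5707, 0.1051, 0.1474]
tool_rot: [0.513, -0.487, 0.486, -0.513]
force: [-0.7, -0.3, 0.5]
finger_gap: 0.305
```

>>> play_rows:
  deltas:
    - [0,-0.02,0,0,0,0]
    - [0,-0.05,0,0,0,0]
    - [0,-0.1,0,0,0,0]
    - [0,-0.14,0,0,0,0]
    - [0.05,-0.16,-0.02,0,0,0]
    - [0.1,-0.16,-0.04,0,0,0]
    - [0.15,-0.16,-0.06,0,0,0]
    - [0.2,-0.16,-0.08,0,0,0]
    - [0.24,-0.16,-0.1,0,0,0]
    - [0.28,-0.16,-0.1,0,0,0]
    - [0.28,-0.16,-0.1,0,0,0]

```text
t: 22.25
tcp_pos: [0.4861, -0.186, 0.308]
tool_rot: [0.512, -0.487, 0.49, -0.51]
force: [-0.3, -0.4, 0.5]
finger_gap: 0.305
```

Run:
```python
from h import *
s=sense();print(s['t'],s['tcp_pos'],s['force'])
for n,(a,b,c,d) in (("scene",(90,220,240,360)),("top",(150,250,170,270))):
    im=snapshot(n)[:,:,::-1];cv2.imwrite(f"pics/v_{n}.png",cv2.resize(im[a:b,c:d],None,fx=6,fy=6,interpolation=cv2.INTER_CUBIC));cv2.imwrite(f"pics/vf_{n}.png",cv2.resize(im,(800,600)))
```

```text
22.25 [ 0.48609816 -0.18600554  0.3080262 ] [-0.30010954 -0.41339721  0.47508901]
```

View pics/v_scene.png

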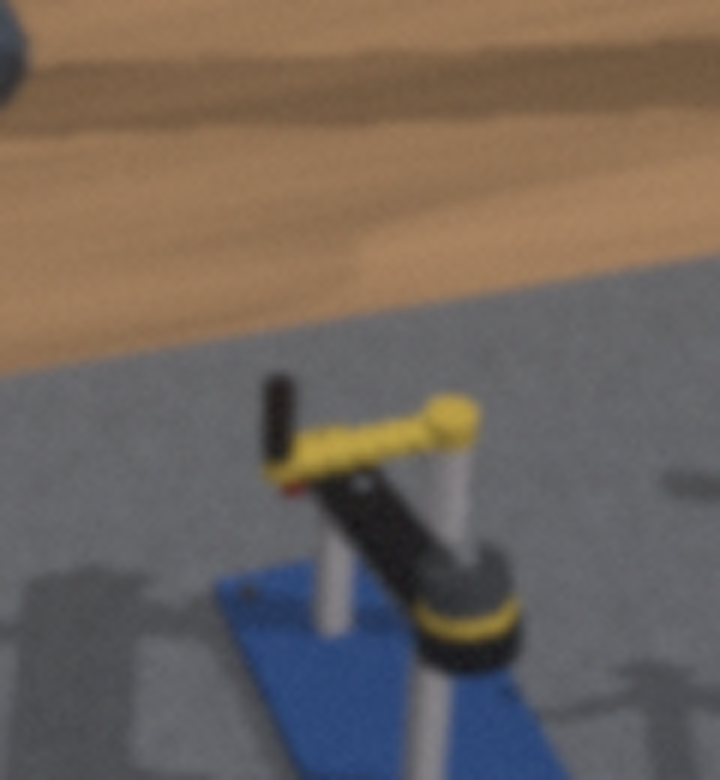

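View pics/v_top.png

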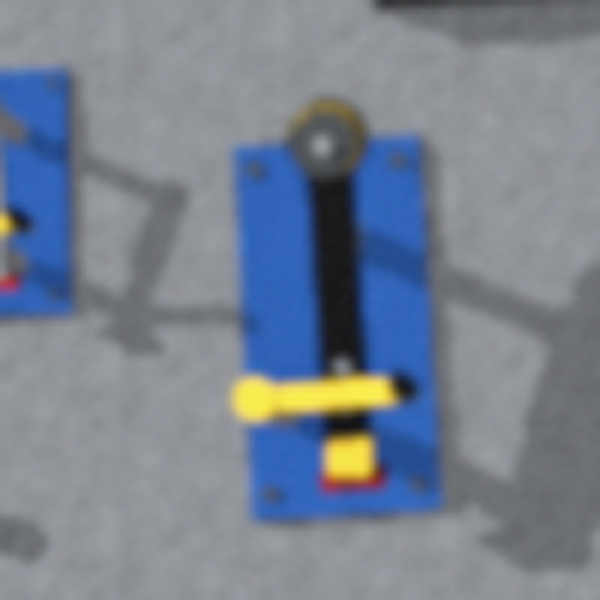

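View pics/vf_scene.png

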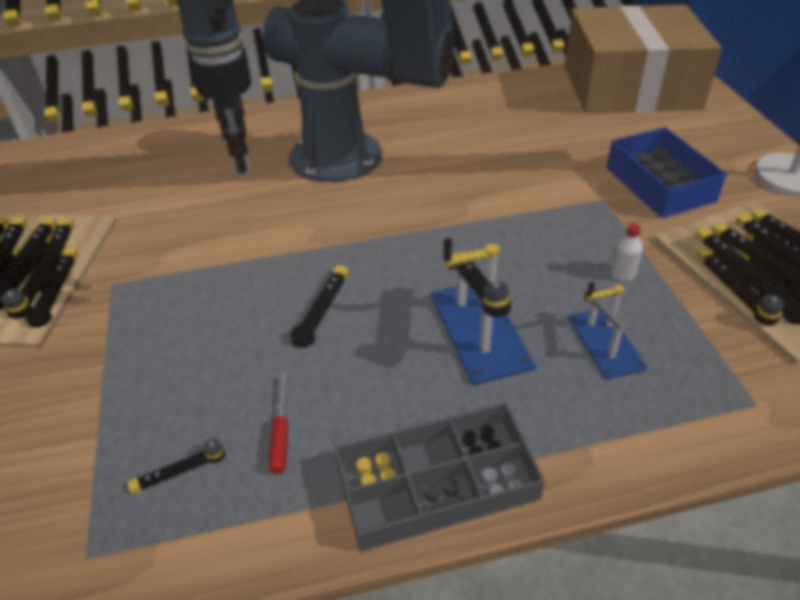

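The keeper is back at its initial closed place: the pin is at top px (237.3,214.7), against (237.3,215.0) at the start. The arm is seated with its root at the stop, the bystanders are unmoved, and the robot is clear. I hand in.

>>> play_rows:
  deltas:
    - [0,0,0,0,0,0]
    - [0,0,0,0,0,0]

```text
t: 22.55
tcp_pos: [0.486, -0.1783, 0.3074]
tool_rot: [0.514, -0.487, 0.485, -0.513]
force: [0.3, 0.2, 0.2]
finger_gap: 0.306
```

```bash
python3 -c "
from station import *
print(sense()['t'],sign_off())"
```

```text
the job is handed in; nothing more can be done
22.55 None
```

The job is done and handed in at 22.6 s, within the 64 s limit; the sign-off gives no verdict. I opened the keeper to about 1.55 rad and laid the large motor arm on the rail at 15°, motor up and uphill. I pressed it onto the rail (about 9 N) and against the red stop (about 4 N), let go, and swung the keeper back onto its end stop.

**Last checks**
- **Centring:** in the top view the tube's centreline matches the bare rail's within about 0.5 mm.
- **Seating:** the yellow root lies against the red stop.
- **Keeper:** it stopped firmly at 4.5 N. The pin is back at its starting pixel, within about 0.3 px.
- **Other things:** the second arm, screwdriver, bottle, small rest and small motor arm look unmoved, and the robot is clear of everything.

**What disagreed**
- The two cameras differed by about 2 mm sideways, so I relied on comparing the tube and rail within the same view.
- When I opened the fingers, the gripper sprang about 4 mm downhill, but the arm stayed in place.
- The root met the stop with the grip point reading x = 12.3 mm instead of the expected 15 mm. I put this down to the arm sitting a few millimetres off in the grip and some error in my estimate of the rest's position, and I trusted the contact force.

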